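Set the lanes of a tube shaker with a setting block

TASK

The tube racks need three equal lanes on the shaker, each exactly as wide as the white setting block. Starting at the fixed end bar and working outwards, press the block gently down into each lane in turn until it can be felt to stand on the deck, its flat face bearing lightly on the fixed or already set bar and its bevelled foot driving the next sliding bar out; do not shift the bars already set and do not lean hard on the shaker. Then stand the block upright on the counter and let go; leave the racks and the bottle alone.

Things in the scene. Friction and masses are not known exactly. Their poses are not given: they have to be found in the camera images.
- block_mid (a point): White plastic setting block, about 0.2 kg; this point is its centre, half-way up, 47.5 mm above its foot (upright 95 mm). Body 70 (x) x 44 (y) mm, 52 mm high. +y face flat, full height; the -y face is bevelled at the foot: the nose is 30 mm thick (y +22 to -8) and grows to 44 mm at 30 mm up. On top a grip rib, 60 (x) x 24 (y) mm, centred at y +4, from 52 to 95 mm. z up.
- end_bar: Mid-point, on the axis, of the shaker's fixed end bar: steel rod 16 mm dia lying along x, axis 36 mm above the deck. The shaker stands fixed on the counter. Its axes are the shaker's: y points out over the fixed end, so the sliding bars 1, 2, 3 follow towards -y; z up. A lane is right when the clear gap is 44 mm, i.e. 60 mm from rod axis to rod axis.
- bar1: Mid-point, on the axis, of sliding cross-bar 1, counting away from the fixed end bar: steel rod 16 mm dia along x, axis 36 mm above the deck, on rails at both ends. Slides only along y of end_bar, stiffly: it holds until pushed with about 8 N, then moves and stays where left. Starts 4 to 10 mm nearer the fixed bar than it should finally stand. 
- bar2: Mid-point, on the axis, of sliding cross-bar 2, counting away from the fixed end bar: steel rod 16 mm dia along x, axis 36 mm above the deck, on rails at both ends. Slides only along y of end_bar, stiffly: it holds until pushed with about 8 N, then moves and stays where left. Starts 4 to 10 mm nearer the fixed bar than it should finally stand. 
- bar3: Mid-point, on the axis, of sliding cross-bar 3, counting away from the fixed end bar: steel rod 16 mm dia along x, axis 36 mm above the deck, on rails at both ends. Slides only along y of end_bar, stiffly: it holds until pushed with about 8 N, then moves and stays where left. Starts 4 to 10 mm nearer the fixed bar than it should finally stand. 
- deck: Centre of the shaker's flat deck, on its upper face (95 mm above the counter); deck 220 (x) x 260 (y) mm. Side rails run along y at x +-98 mm; rods are free between x +-85 mm. Bar-end carriers stand up to 58 mm above the deck. Pinched between two rods the block rubs with up to about 12 N on the way down, so press on until the deck itself stops it.
- rack_full: Bystander: white tube rack 114 x 42 x 62 mm with capped blood tubes up to 92 mm, on the counter beyond the open end of the row; origin under its centre. Not to be touched.
- rack_empty: Bystander: empty white tube rack 114 x 42 x 62 mm on the counter; origin under its centre. Not to be touched.
- spray: Bystander: upright bottle 60 mm dia, 160 mm high, on the counter; origin under its centre. Not to be touched.
There are look-alikes about, which are no part of the job. Leave any orange or yellow look-alike of the part that bears block_mid alone.

How it is judged (in metres and radians):
On the way, in this order (a step that is already met when the one before it is completed fails the run):
1. the block stands upright on the deck in lane 1, between the fixed end bar and bar 1, flat face in contact with the inner bar, and that lane is 44 mm wide within 1.2 mm (x of block_mid in the frame of end_bar between -0.055 and 0.055 m and y of block_mid in the frame of end_bar between -0.0325 and -0.0275 m and z of block_mid in the frame of end_bar between 0.0085 and 0.0135 m and angle between block_mid's own z axis and vertical below 0.08 rad and y of bar1 in the frame of end_bar between -0.0612 and -0.0588 m and contact force between block and end_bar above 0.3 N and contact force between block and deck above 0.5 N), for 0.1 s.
2. the block stands upright on the deck in lane 2, between bar 1 and bar 2, flat face in contact with the inner bar, and that lane is 44 mm wide within 1.2 mm (x of block_mid in the frame of bar1 between -0.055 and 0.055 m and y of block_mid in the frame of bar1 between -0.0325 and -0.0275 m and z of block_mid in the frame of bar1 between 0.0085 and 0.0135 m and angle between block_mid's own z axis and vertical below 0.08 rad and y of bar2 in the frame of bar1 between -0.0612 and -0.0588 m and contact force between block and bar1 above 0.3 N and contact force between block and deck above 0.5 N), for 0.1 s.
3. the block stands upright on the deck in lane 3, between bar 2 and bar 3, flat face in contact with the inner bar, and that lane is 44 mm wide within 1.2 mm (x of block_mid in the frame of bar2 between -0.055 and 0.055 m and y of block_mid in the frame of bar2 between -0.0325 and -0.0275 m and z of block_mid in the frame of bar2 between 0.0085 and 0.0135 m and angle between block_mid's own z axis and vertical below 0.08 rad and y of bar3 in the frame of bar2 between -0.0612 and -0.0588 m and contact force between block and bar2 above 0.3 N and contact force between block and deck above 0.5 N), for 0.1 s.
At the end, for the whole second after the job is handed in: All three lanes are 44 mm wide within 1.2 mm (rod axes 60 mm apart); the block stands upright on the counter (within 4 mm of height and 0.08 rad), released and at rest (y of bar1 in the frame of end_bar between -0.0612 and -0.0588 m and y of bar2 in the frame of bar1 between -0.0612 and -0.0588 m and y of bar3 in the frame of bar2 between -0.0612 and -0.0588 m and height (world z) of block_mid between 0.0435 and 0.0515 m and angle between block_mid's own z axis and vertical below 0.08 rad and linear speed of block below 0.02 m/s); the robot touches nothing.
It fails at once if the deck is pressed with more than 30 N by the block, the fixed end bar is pushed with more than 30 N, or the robot itself pushes the shaker with more than 15 N (contact force between block and deck above 30 N or contact force between block and end_bar above 30 N or contact force between any of the arm, the fingers and shaker above 15 N).
It fails at once if a rack or the bottle is moved more than 15 mm (distance of any of rack_full, rack_empty, spray from where it was at the start of the episode above 0.015 m).
It also fails if it takes over 72 s, if anything falls off the work surface, if the arm or the gripper's body presses on something with over 40 N, if the wrist force passes 120 N, or if a joint passes its speed limit or range.

ROBOT

A 6-joint arm with a two-finger parallel gripper is mounted at the origin on the work surface. World frame = base frame: x ahead of the robot, y to its left, z up, the work surface at z = 0. Lengths are in mm, angles in rad, forces in N, time in s.
With the tool pointing down it reaches from about 350 to 975 mm from the base axis. Payload 7.1 kg.
Tool frame: the origin (TCP) lies at the very end of the fingers, on their centre line; the grasp point (between the pads) lies 19 mm behind it; z points along the fingers, y is the direction in which the jaws open and shut (so a half turn about z gives the same grasp; the last joint's range is limited). The gripper opens to 88 mm and grips with 3 to 60 N. Pads are 20 mm wide; open, the fingers measure 115 mm over their backs; the gripper's body (75 mm by 178 mm) begins 61 mm behind the grasp point.
Start: joints at [1.102, 0.423, 1.63, -0, 1.089, -0.019], TCP at [271.708, 562.832, 222.675] pointing down, gripper open.
Joint ranges: [-3, 3], [-0.9, 2.11], [0.09, 2.58], [-1.31, 4.45], [0.11, 2.69], [-2.54, 2.54]. Speed limits (rad/s): [2.39, 2.39, 3.01, 3.14, 3.14, 3.14].

INTERFACE

Orientations are given as a rotation vector (axis times angle).
In Python, from workcell import ctrl, imaging gives the robot as it stands. The module is installed in compiled form; this text tells all that it offers.
- The arm moves only by the shell command python3 -m pendant 'ROWS'. ROWS is JSON, a list of rows, each an object with "turn": the turn, a rotation vector about the world's x, y, z in rad, a list of three; "dp": the shift along the world's x, y, z in m, a list of three; "claw": the finger opening in m, from 0 to 0.0878. A call has 1 to 8 rows; each row is the pose to reach, as a shift and turn from the pose commanded when the call began; what a row does not reach only later rows make up. A row lasts 1/10 s, in which the tool goes at most 50 mm and 8.59 degrees, less where a joint would pass 70% of its speed; a pose out of reach is approached as far as the arm can. A call with a gripper value outside its range is refused whole. The fingers move at their own pace and stop on an object; the grip force is fixed at half the most. Time passes only in rows, so rows that repeat a pose let the fingers close. It gives the time, the measured TCP pose, the force and the opening at its end, in the units of the state.
- ctrl.get_obs(): the state, without advancing time (a new reading comes with each control period).
- imaging.get_image(name): name is "scene" or "top" or "wrist"; returns a dict with "pixels" (384x512x3 uint8, blue, green, red), "fov_y" (degrees; the focal length in pixels is half the picture's height over the tangent of half this angle, whatever the lens; pixels are square), "cx", "cy" (the principal point, pixels), "k1" (the pictures are not rectified: a ray, as slopes to the right and down, at radius r is drawn at 1 + k1 r^2 times it, then the intrinsics apply), "xyz" and "rotation" of the camera in the world. Camera axes: x right, y up, looking along -z (the intrinsics and any distortion apply to the point x, -y, -z); pixel columns grow to the right and rows downward; lengths in mm; the calibration is good to about 2 mm. A picture is of the moment at which its call begins. There is no depth.
- ctrl.close_job(): hands the job in, once; it reports no verdict.
The state is a dict: "t": time; "qpos": joint angles; "qvel": joint speeds; "joint_torque": joint torques, N m; "ee_pos": TCP position; "orientation": TCP orientation; "ft_force": force on the tool from outside, world axes, zero at the start; "moment": the same for the moment, N m; "width": finger opening in mm.
Only numpy, scipy, OpenCV 4.12 (cv2) and the standard library are available. Lean on these libraries where they do the work, as an engineer would, in place of code of your own. Each camera call takes 0.05 s, during which the arm holds its last target.

## Working session

There is one attempt and no reset: what is moved stays moved. The work goes in short steps, Python scripts to look and compute and a shell command to move; the robot and the scene stay as the last step left them, time stands still between calls to the robot, and variables do not carry over. Pictures are saved under pics/ and viewed, and the job is handed in when it is done.

```bash
mkdir -p pics; ls; cat > h.py <<'E'
import numpy as np,cv2
from workcell import ctrl,imaging
def grab(n,tag):
    im=imaging.get_image(n); p=np.array(im["pixels"]);cv2.imwrite(f"pics/{tag}.png",p)
    import pickle;pickle.dump({k:im[k] for k in im},open(f"pics/{tag}.pkl","wb"))
    return im
def load(tag):
    import pickle;return pickle.load(open(f"pics/{tag}.pkl","rb"))
def R_(im):
    r=np.array(im["rotation"],float)
    if r.shape==(3,3): return r
    if r.size==3: return cv2.Rodrigues(r)[0]
    raise Exception(r)
def KD(im):
    f=192/np.tan(np.radians(im["fov_y"])/2)
    return np.array([[f,0,im["cx"]],[0,f,im["cy"]],[0,0,1.]]),np.array([im["k1"],0,0,0,0.])
def proj(im,P):
    P=np.atleast_2d(P).astype(float);K,D=KD(im)
    c=(P-np.array(im["xyz"]))@R_(im); c=c*[1,-1,-1]
    return cv2.projectPoints(c.reshape(-1,1,3),np.zeros(3),np.zeros(3),K,D)[0].reshape(-1,2)
def ray(im,uv):
    K,D=KD(im);n=cv2.undistortPoints(np.array(uv,float).reshape(-1,1,2),K,D).reshape(-1,2)
    d=np.c_[n[:,0],-n[:,1],-np.ones(len(n))]@R_(im).T
    return d
def onz(im,uv,z):
    d=ray(im,uv);o=np.array(im["xyz"],float)
    return o+d*((z-o[2])/d[:,2])[:,None]
E
python3 - <<'E'
from h import *
for n in["scene","top","wrist"]:
    im=grab(n,n+"0");print(n,im["fov_y"],im["cx"],im["cy"],im["k1"],im["xyz"],im["rotation"])
o=ctrl.get_obs();print(o)
E
```

```text
pics
scene 45.84932480724753 248.27763035667004 187.91115339854198 -0.11631326742685087 [1065.75147595  279.27523382 1084.62906392] [0.36104446 0.58917157 2.02357221]
top 51.12911337591819 257.82550031133485 195.25293783034982 -0.11010830418542493 [ 444.55210616  -14.66219059 1351.00561491] [ 0.06013723 -0.05388418 -1.59807565]
wrist 60.10764678850591 251.4136283342197 190.0219842554867 -0.016977807308091425 [212.71190091 590.51978596 384.61723557] [-0.2175257  -0.13541295  1.11405357]
{'t': 0.15, 'qpos': array([ 1.10198073e+00,  4.23671153e-01,  1.63045862e+00, -3.16523981e-05,
        1.08860026e+00, -1.89665174e-02]), 'qvel': array([-2.21108288e-03, -2.20716775e-03, -1.58167242e-03, -3.09263947e-04,
        5.41173150e-05,  2.67503503e-03]), 'joint_torque': array([-2.21513824e-04, -5.44981563e+01, -2.73921400e+01,  6.43064640e-02,
        2.04281247e-02, -5.77611490e-05]), 'ee_pos': array([271.55137783, 562.47572817, 222.09855513]), 'orientation': array([-7.00600422e-01, -3.06222235e+00,  1.74421441e-03]), 'ft_force': array([-0.07516389, -0.32272216,  0.74496175]), 'moment': array([ 0.03825738, -0.01327052,  0.00845227]), 'width': 87.65251672182345}
```

View pics/scene0.png

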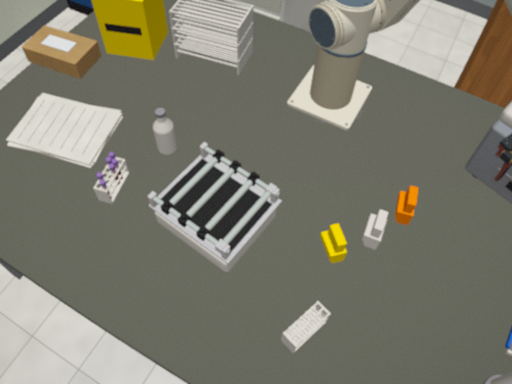

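View pics/top0.png

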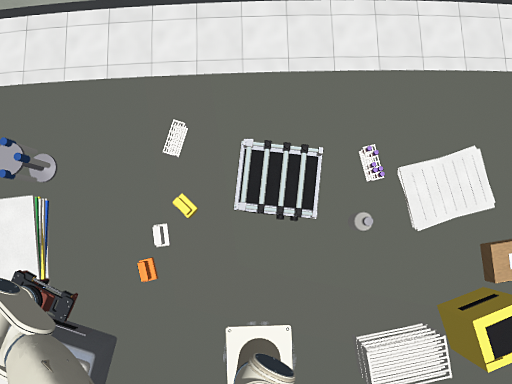

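View pics/wrist0.png

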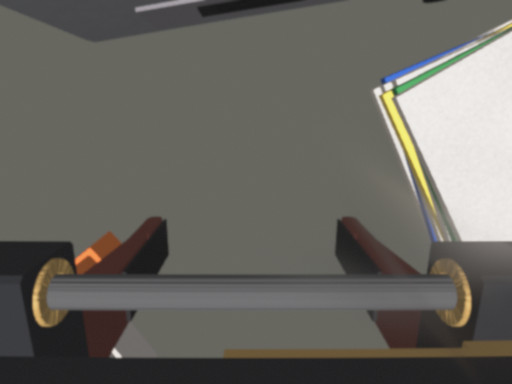

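```bash
python3 - <<'E'
from h import *
t=load("top0")["pixels"];s=load("scene0")["pixels"]
def c(p,x0,y0,x1,y1,k,n):cv2.imwrite("pics/"+n,cv2.resize(np.array(p)[y0:y1,x0:x1],None,fx=k,fy=k,interpolation=cv2.INTER_CUBIC))
c(t,225,130,335,225,7,"a1.png");c(t,130,185,210,285,6,"a2.png");c(s,140,140,290,270,5,"a3.png");c(s,310,170,430,270,6,"a4.png")
im=load("top0");print(onz(im,[[161,235],[184,205],[147,270],[363,221],[372,163],[175,138]],0),onz(im,[[240,177],[320,180]],131))
E
```

```text
[[ 417.05976923  320.26340916    0.        ]
 [ 516.46719973  240.04908644    0.        ]
 [ 300.1143341   370.41130666    0.        ]
 [ 445.16595667 -363.82392448    0.        ]
 [ 642.11331372 -404.47331118    0.        ]
 [ 747.79162961  268.47866576    0.        ]] [[ 590.49750786   41.90414807  131.        ]
 [ 574.4251442  -202.68098244  131.        ]]
```

View pics/a1.png

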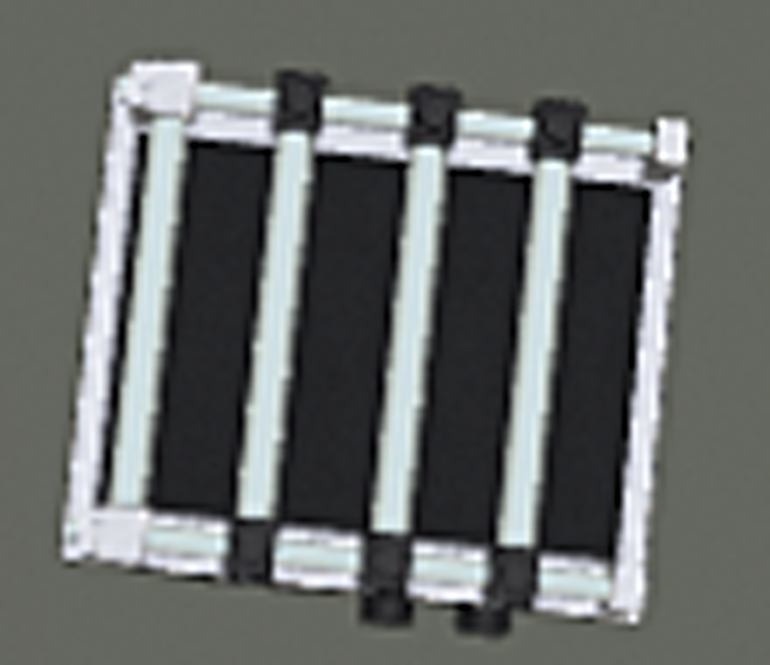

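View pics/a2.png

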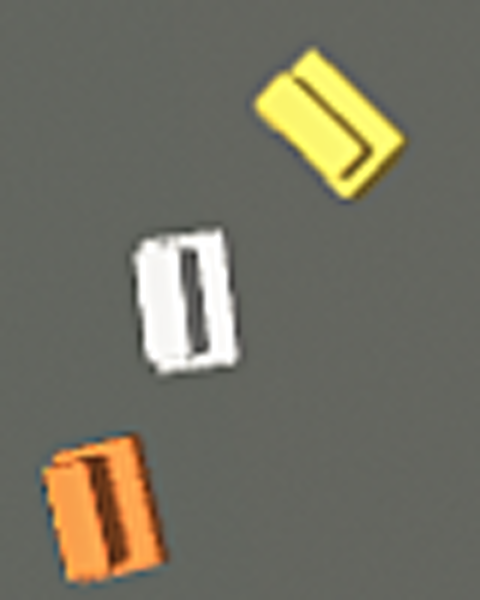

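View pics/a3.png

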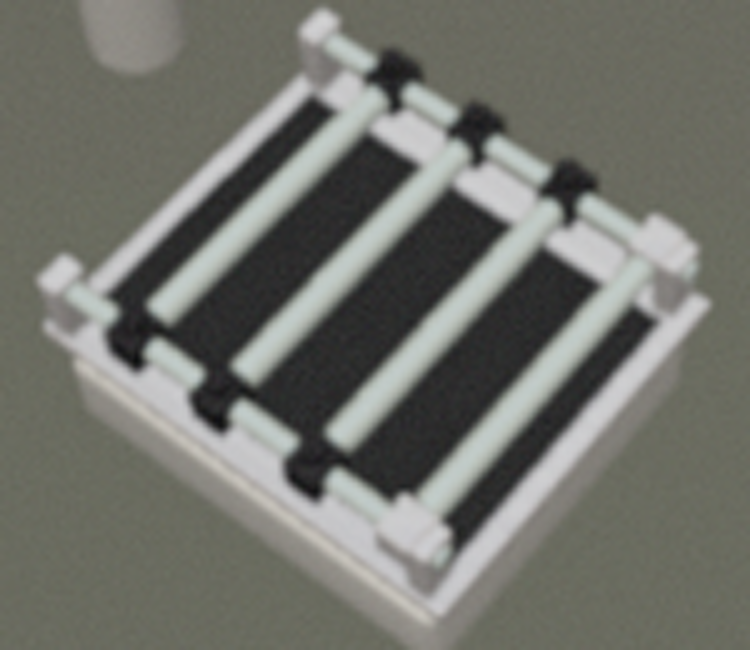

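View pics/a4.png

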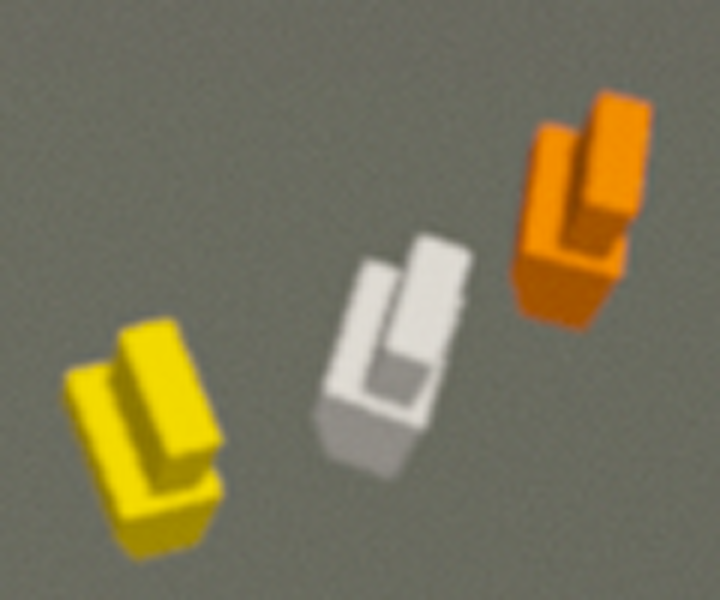

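```bash
cat >> h.py <<'E'
def T2(yaw): c,s=np.cos(yaw),np.sin(yaw); return np.array([[c,-s,0],[s,c,0],[0,0,1.]])
def blockhulls(x,y,yaw,z0=0):
    sec=[(22,0),(-8,0),(-22,30),(-22,52),(22,52)]
    b=np.array([(sx*35,a,c) for sx in(-1,1) for a,c in sec],float)
    r=np.array([(sx*30,4+sy*12,c) for sx in(-1,1) for sy in(-1,1) for c in(52,95)],float)
    return [h@T2(yaw).T+[x,y,z0] for h in(b,r)]
def sil(im,hulls,box,k=8):
    x0,y0,x1,y1=box;m=np.zeros(((y1-y0)*k,(x1-x0)*k),np.uint8)
    for h in hulls:
        p=(proj(im,h)-[x0,y0]+.5)*k-.5
        cv2.fillConvexPoly(m,cv2.convexHull(np.round(p*16).astype(np.int32)),255,shift=4)
    return cv2.resize(m,(x1-x0,y1-y0),interpolation=cv2.INTER_AREA)/255.
E
cat > fb.py <<'E'
from h import *
from scipy.optimize import minimize
ims=[(load("top0"),(145,215,178,256)),(load("scene0"),(352,200,398,256))]
meas=[]
for im,b in ims:
    p=np.array(im["pixels"]).astype(float)[b[1]:b[3],b[0]:b[2]]
    bg=np.median(p.reshape(-1,3),0);print(bg)
    d=np.linalg.norm(p-bg,axis=2); meas.append(np.clip((d-12)/60,0,1) )
def cost(v,w=(1,1),full=False):
    c=[]
    for (im,b),m in zip(ims,meas):
        c.append(np.sum((sil(im,blockhulls(v[0],v[1],v[2]),b)-m)**2))
    return c if full else np.dot(c,w)
for w in[(1,1),(1,0),(0,1)]:
    best=min((minimize(cost,[405,312,y],args=(w,),method="Nelder-Mead",options=dict(initial_simplex=np.array([[405,312,y],[415,312,y],[405,322,y],[405,312,y+.15]]),maxiter=300)) for y in(-.1,.1,.3)),key=lambda r:r.fun)
    print(w,best.x,best.fun,cost(best.x,full=True))
E
python3 fb.py
```

```text
[ 95. 102. 100.]
[ 96. 108. 107.]
(1, 1) [4.16327347e+02 3.07780790e+02 1.23363033e-01] 140.96726585487173 [np.float64(69.93883106687628), np.float64(71.02843478799545)]
(1, 0) [4.18796097e+02 3.09543392e+02 1.06403579e-01] 58.96137332130213 [np.float64(58.96137332130213), np.float64(115.97608849167537)]
(0, 1) [4.14895347e+02 3.07128928e+02 1.23432253e-01] 65.2972918992678 [np.float64(83.20522870306468), np.float64(65.2972918992678)]
```

```bash
cat > fs.py <<'E'
# rod edges -> shaker pose : intensity model fit per-row rod centres
from h import *
from scipy.optimize import least_squares
im=load("top0");g=np.array(im["pixels"]).astype(float).mean(2)
# rods: approx end points in top image
sc=lambda x,y:(225+x/7.,130+y/7.)
rods=[((165,130),(130,495)),((292,150),(258,510)),((427,165),(392,525)),((552,175),(516,540))]
out=[]
for a,b in rods:
    a=sc(*a);b=sc(*b);P=[]
    for v in range(int(a[1])+3,int(b[1])-2):
        u=a[0]+(b[0]-a[0])*(v-a[1])/(b[1]-a[1]);c=np.arange(int(round(u))-5,int(round(u))+6)
        w=np.clip(g[v,c]-70,0,None);w[np.abs(c-u)>4]=0
        P.append((np.sum(w*c)/w.sum(),v))
    W=onz(im,P,131.);k,c0=np.polyfit(W[:,0],W[:,1],1);r=W[:,1]-np.polyval([k,c0],W[:,0])
    out.append((k,c0+k*585,r.std()));print("yaw deg",np.degrees(np.arctan(k)),"y at x=585",c0+k*585,"sd",r.std(),"x",W[:,0].min(),W[:,0].max())
k=np.mean([o[0] for o in out]);print(np.degrees(np.arctan(k)),np.diff([o[1] for o in out])*np.cos(np.arctan(k)))
E
python3 fs.py
```

```text
yaw deg -7.7950830626783425 y at x=585 26.242964900145765 sd 0.2159207104927863 x 528.9035509229959 670.2750423399794
yaw deg -7.86661386281523 y at x=585 -30.18457407862755 sd 0.2740528662559621 x 521.2462098560293 659.337540728442
yaw deg -7.829804735312913 y at x=585 -89.78795227637724 sd 0.21738265537414037 x 510.46120137197283 651.5004164954888
yaw deg -7.843180265865548 y at x=585 -145.57793976412677 sd 0.18376846133253713 x 502.8028592934917 643.8103236845122
-7.8336720897286645 [-55.90095215 -59.04715416 -55.26935035]
```

```bash
python3 -m pendant '[{"dp":[0.1443,-0.2505,-0.04],"turn":[0,0,0.571],"claw":0.07},{"dp":[0.1443,-0.2505,-0.04],"turn":[0,0,0.571],"claw":0.07},{"dp":[0.1443,-0.2505,-0.04],"turn":[0,0,0.571],"claw":0.07},{"dp":[0.1443,-0.2505,-0.04],"turn":[0,0,0.571],"claw":0.07},{"dp":[0.1443,-0.2505,-0.04],"turn":[0,0,0.571],"claw":0.07},{"dp":[0.1443,-0.2505,-0.04],"turn":[0,0,0.571],"claw":0.07},{"dp":[0.1443,-0.2505,-0.04],"turn":[0,0,0.571],"claw":0.07},{"dp":[0.1443,-0.2505,-0.04],"turn":[0,0,0.571],"claw":0.07}]'; python3 -c "
from h import *
im=grab('wrist','w1');grab('top','t1');print(im['xyz'],im['rotation']);o=ctrl.get_obs();print(o['ee_pos'],o['orientation'],o['ft_force'],o['width'],o['qpos'])"
```

```text
t: 0.95
ee_pos: [416.4, 311.5, 182.5]
orientation: [0.186, -3.136, 0.0]
ft_force: [0.4, -0.0, 0.6]
width: 69.8
[351.53894554 303.33379418 345.18960642] [-0.18176981 -0.20538287  1.67875386]
[415.85460983 313.10353398 182.81346628] [-1.90840317e-01  3.13558584e+00  6.75822221e-04] [-0.01138465  0.57847523  0.01305273] 69.8357661244435 [ 6.22350205e-01  3.24595182e-01  1.89174717e+00  3.19654022e-04
  9.24848048e-01 -1.07021398e+00]
```

View pics/w1.png

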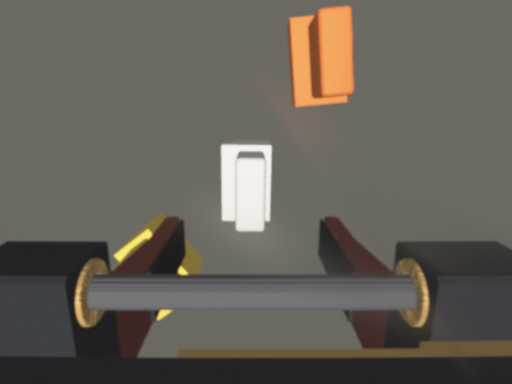

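```bash
cat > fw.py <<'E'
from h import *
from scipy.optimize import minimize
im=load("w1");b=(200,125,300,245)
p=np.array(im["pixels"]).astype(float)[b[1]:b[3],b[0]:b[2]].mean(2)
m=np.clip((p-130)/60,0,1)
c=lambda v:np.sum((sil(im,blockhulls(*v),b,4)-m)**2)
best=minimize(c,[416,308,.12],method="Nelder-Mead",options=dict(initial_simplex=np.array([[416,308,.12],[421,308,.12],[416,313,.12],[416,308,.17]])))
print(best.x,best.fun,c([416.5,308.3,.115]))
v=best.x;print("rib centre",v[0]-4*np.sin(v[2]),v[1]+4*np.cos(v[2]))
a=cv2.resize(np.array(im["pixels"])[b[1]:b[3],b[0]:b[2]],None,fx=5,fy=5)
for h in blockhulls(*v):
    q=np.round(((proj(im,h)-[b[0],b[1]]+.5)*5)).astype(int);cv2.polylines(a,[cv2.convexHull(q.astype(np.int32))],True,(0,0,255),1)
cv2.imwrite("pics/fw.png",a)
E
python3 fw.py
```

```text
[4.19082817e+02 3.05989231e+02 1.05388507e-01] 358.5702201076509 811.6630177495834
rib centre 418.66204325974576 309.96703807306983
```

View pics/fw.png

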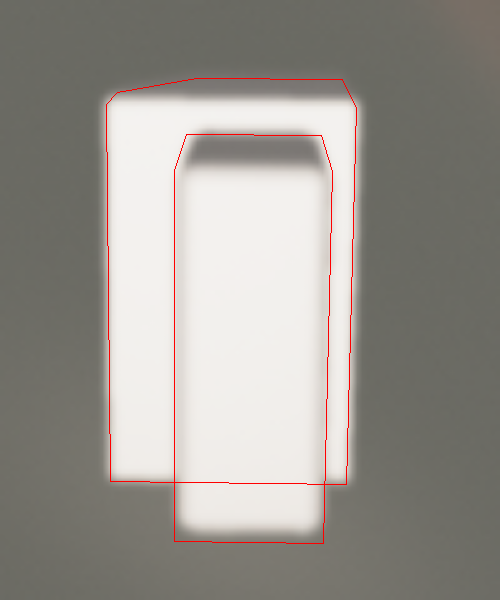

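```bash
python3 -m pendant '[{"dp":[0.0025,-0.002,-0.04],"turn":[0,0,-0.005],"claw":0.07},{"dp":[0.0025,-0.002,-0.08],"turn":[0,0,-0.005],"claw":0.07},{"dp":[0.0025,-0.002,-0.11],"turn":[0,0,-0.005],"claw":0.07},{"dp":[0.0025,-0.002,-0.125],"turn":[0,0,-0.005],"claw":0.07},{"dp":[0.0025,-0.002,-0.125],"turn":[0,0,-0.005],"claw":0.07},{"dp":[0.0025,-0.002,-0.125],"turn":[0,0,-0.005],"claw":0.02},{"dp":[0.0025,-0.002,-0.125],"turn":[0,0,-0.005],"claw":0.02},{"dp":[0.0025,-0.002,-0.125],"turn":[0,0,-0.005],"claw":0.02}]';cat > o.py <<'E'
from h import *
np.set_printoptions(precision=3,suppress=True)
import sys
o=ctrl.get_obs();f=np.array(o['ft_force']);c,s=np.cos(-.1367),np.sin(-.1367)
print(o['t'],'tcp',o['ee_pos'],o['orientation'],'w',o['width'],'F',f,'Fshaker',[round(c*f[0]+s*f[1],2),round(-s*f[0]+c*f[1],2)],'M',o['moment'])
R=cv2.Rodrigues(np.array(o['orientation']))[0];print('tool y angle',np.degrees(np.arctan2(R[1,1],R[0,1])),'tool z',R[:,2])
E
python3 o.py
```

```text
t: 1.85
ee_pos: [419.1, 311.2, 58.9]
orientation: [-0.183, 3.134, 0.002]
ft_force: [0.3, -0.6, 0.1]
width: 49.7
1.85 tcp [419.08  311.151  58.871] [-0.183  3.134  0.002] w 49.660474211859984 F [ 0.27  -0.647  0.106] Fshaker [np.float64(0.36), np.float64(-0.6)] M [ 0.056 -0.01  -0.028]
tool y angle 96.68922533118288 tool z [ 0.002  0.001 -1.   ]
```

```bash
python3 -m pendant '[{"dp":[0,0,0],"turn":[0,0,0],"claw":0.01},{"dp":[0,0,0],"turn":[0,0,0],"claw":0.01},{"dp":[0,0,0],"turn":[0,0,0],"claw":0.01},{"dp":[0,0,0],"turn":[0,0,0],"claw":0.01},{"dp":[0,0,0],"turn":[0,0,0],"claw":0.01},{"dp":[0,0,0],"turn":[0,0,0],"claw":0.01}]';python3 o.py; python3 -c "
from h import *
grab('wrist','w2')"
```

```text
t: 2.45
ee_pos: [418.7, 310.4, 57.9]
orientation: [-0.182, 3.136, 0.0]
ft_force: [-0.4, -0.1, 4.9]
width: 23.9
2.45 tcp [418.692 310.366  57.941] [-0.182  3.136  0.   ] w 23.879472593231277 F [-0.417 -0.089  4.877] Fshaker [np.float64(-0.4), np.float64(-0.15)] M [-0.159  0.074  0.043]
tool y angle 96.65881217212697 tool z [ 0.  0. -1.]
```

View pics/w2.png

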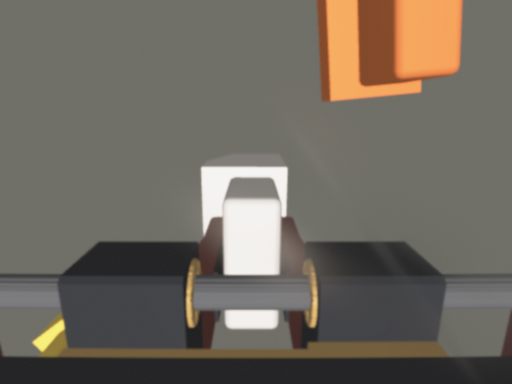

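```bash
python3 -m pendant '[{"dp":[0,0,0.02],"turn":[0,0,0],"claw":0.01},{"dp":[0,0,0.06],"turn":[0,0,0],"claw":0.01},{"dp":[0,0,0.11],"turn":[0,0,0],"claw":0.01},{"dp":[0.02,-0.03,0.15],"turn":[0,0,-0.05],"claw":0.01},{"dp":[0.04,-0.06,0.175],"turn":[0,0,-0.1],"claw":0.01},{"dp":[0.06,-0.10,0.175],"turn":[0,0,-0.15],"claw":0.01},{"dp":[0.08,-0.14,0.175],"turn":[0,0,-0.2],"claw":0.01},{"dp":[0.1,-0.18,0.175],"turn":[0,0,-0.253],"claw":0.01}]';python3 o.py
python3 -m pendant '[{"dp":[0.02,-0.034,0],"turn":[0,0,0],"claw":0.01},{"dp":[0.04,-0.068,0],"turn":[0,0,0],"claw":0.01},{"dp":[0.06,-0.1,0],"turn":[0,0,0],"claw":0.01},{"dp":[0.0782,-0.134,0],"turn":[0,0,0],"claw":0.01},{"dp":[0.0782,-0.134,0],"turn":[0,0,0],"claw":0.01},{"dp":[0.0782,-0.134,0],"turn":[0,0,0],"claw":0.01},{"dp":[0.0782,-0.134,0],"turn":[0,0,0],"claw":0.01}]';python3 o.py;python3 -c "
from h import *
grab('wrist','w3');grab('scene','s3')"
```

```text
t: 3.3
ee_pos: [518.6, 128.7, 232.5]
orientation: [-0.217, -3.134, 0.0]
ft_force: [0.5, 0.1, -1.9]
width: 24.1
3.3 tcp [518.625 128.69  232.507] [-0.217 -3.134  0.   ] w 24.109585138318586 F [ 0.486  0.06  -1.852] Fshaker [np.float64(0.47), np.float64(0.13)] M [ 0.018 -0.042 -0.016]
tool y angle 82.06058130224956 tool z [-0. -0. -1.]
t: 4.0
ee_pos: [595.7, -2.9, 232.0]
orientation: [-0.214, -3.132, -0.0]
ft_force: [0.3, 1.1, -2.4]
width: 23.9
4.0 tcp [595.699  -2.909 231.996] [-0.214 -3.132 -0.   ] w 23.857515697941928 F [ 0.265  1.062 -2.359] Fshaker [np.float64(0.12), np.float64(1.09)] M [0.09  0.018 0.001]
tool y angle 82.18072207496186 tool z [-0.002  0.    -1.   ]
```

View pics/w3.png

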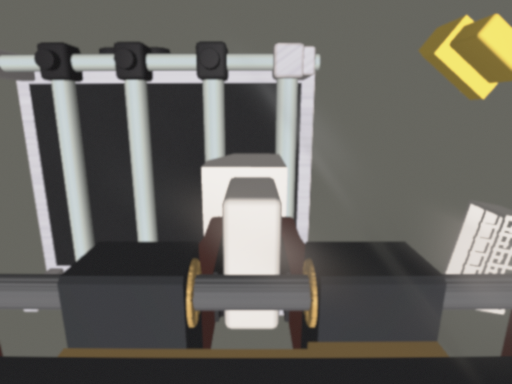

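View pics/s3.png

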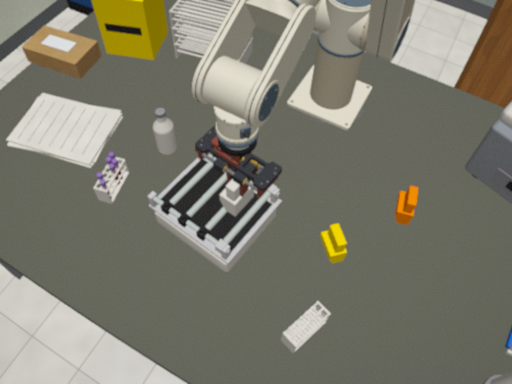

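```bash
cat > wr.py <<'E'
from h import *
import sys
tag=sys.argv[1];x_eval=float(sys.argv[2]);yaw=-.1367
im=load(tag);g=cv2.GaussianBlur(np.array(im["pixels"]),(3,3),0).astype(float).mean(2)
# args: rods as u0,v0,u1,v1
for a in sys.argv[3:]:
    u0,v0,u1,v1=map(float,a.split(","));L=[];Rr=[]
    for v in np.arange(int(v0),int(v1)+1,1):
        u=u0+(u1-u0)*(v-v0)/(v1-v0);c=np.arange(u-18,u+18.01,.1)
        s=cv2.remap(g.astype(np.float32),c.astype(np.float32)[None],np.full((1,len(c)),v,np.float32),cv2.INTER_LINEAR)[0]
        d=np.gradient(s);h=len(c)//2;w=np.abs(c-u)<14;d=np.where(w,d,0)
        iL=np.argmax(d[:h]);iR=h+np.argmin(d[h:]);L.append((c[iL],v));Rr.append((c[iR],v))
    M=(np.array(L)+np.array(Rr))/2
    wd=np.median(np.array(Rr)[:,0]-np.array(L)[:,0])
    W=onz(im,M,131.);
    k,c0=np.polyfit(W[:,0],W[:,1],1)
    for _ in range(3):
        r=W[:,1]-(k*W[:,0]+c0);ok=np.abs(r)<max(.3,2*np.median(np.abs(r)));k,c0=np.polyfit(W[ok,0],W[ok,1],1)
    print("yaw",np.degrees(np.arctan(k)),"y at x",c0+k*x_eval,"sd",r[ok].std(),"n",ok.sum(),"widthpx",wd,"xr",W[:,0].min(),W[:,0].max())
E
python3 wr.py w3 550 287,82,288,150 214,82,215,150 137,82,148,238 66,82,84,240; python3 -c "
from h import *
im=load('w3');print(im['xyz'],im['rotation'])
t=load('top0')
im=grab('top','t3')
"
```

```text
yaw -8.0720380309993 y at x 30.03782453545726 sd 0.1585610112939205 n 61 widthpx 20.000000000004547 xr 515.6113326656327 566.8170525818041
yaw -7.7459210760523325 y at x -26.682648646075975 sd 0.14044624728824345 n 59 widthpx 20.499999999998835 xr 507.8962587129222 559.1119035006041
yaw -7.924054142373496 y at x -86.59117363043458 sd 0.1483456580999184 n 132 widthpx 20.499999999998835 xr 499.5475251508431 625.0286841969881
yaw -8.317897530218872 y at x -142.40528060326204 sd 0.14837634515983333 n 129 widthpx 22.000000000000306 xr 491.643987950267 619.2944715048794
[531.23456111   5.42236556 394.74053339] [-0.19812447 -0.17361842  1.42546716]
```

```bash
python3 -m pendant '[{"dp":[-0.0002,-0.0015,-0.015],"turn":[0,0,0],"claw":0.01},{"dp":[-0.0002,-0.0015,-0.03],"turn":[0,0,0],"claw":0.01},{"dp":[-0.0002,-0.0015,-0.035],"turn":[0,0,0],"claw":0.01},{"dp":[-0.0002,-0.0015,-0.039],"turn":[0,0,0],"claw":0.01},{"dp":[-0.0002,-0.0015,-0.042],"turn":[0,0,0],"claw":0.01},{"dp":[-0.0002,-0.0015,-0.045],"turn":[0,0,0],"claw":0.01},{"dp":[-0.0002,-0.0015,-0.045],"turn":[0,0,0],"claw":0.01}]';python3 o.py;python3 -c "
from h import *
grab('wrist','w4');im=grab('scene','s4')
cv2.imwrite('pics/s4c.png',cv2.resize(np.array(im['pixels'])[130:280,140:300],None,fx=5,fy=4.9//1+0,interpolation=cv2.INTER_CUBIC)[:600])"
```

```text
t: 4.85
ee_pos: [596.5, -5.2, 187.5]
orientation: [-0.215, -3.134, 0.0]
ft_force: [0.1, 0.6, -2.6]
width: 23.8
4.85 tcp [596.467  -5.209 187.459] [-0.215 -3.134  0.   ] w 23.846327348280443 F [ 0.128  0.645 -2.567] Fshaker [np.float64(0.04), np.float64(0.66)] M [ 0.073  0.042 -0.021]
tool y angle 82.15698437811545 tool z [-0. -0. -1.]
```

View pics/w4.png

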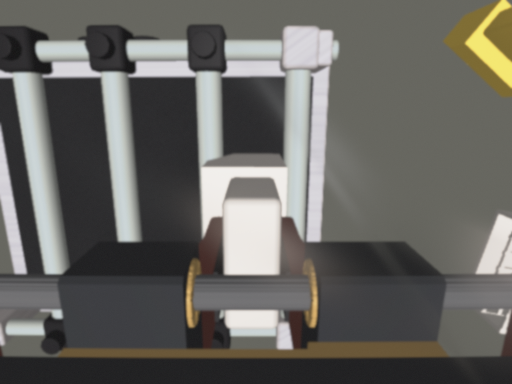

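View pics/s4c.png

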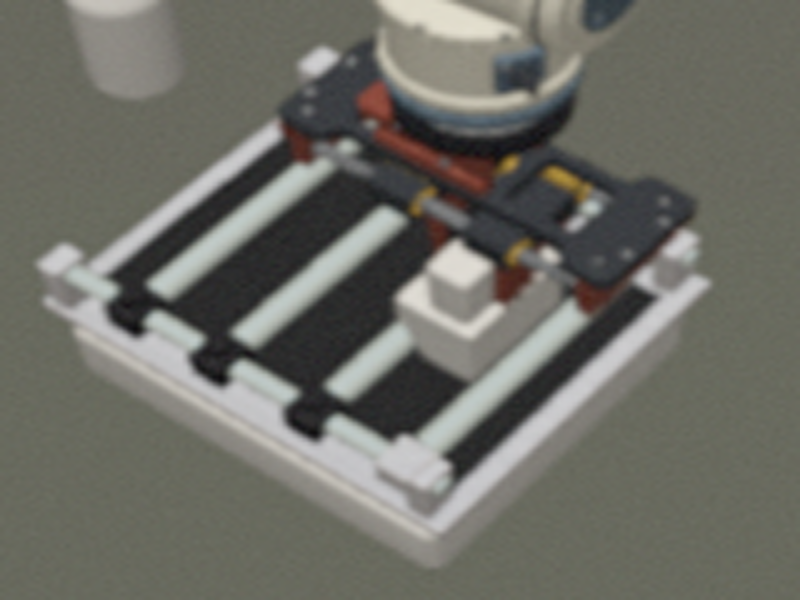

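```bash
python3 wr.py w4 550 297,75,298,150 209,75,210,150 116,75,130,238 30,80,55,260
```

```text
yaw -7.893406367183249 y at x 29.917836398527285 sd 0.13887016877816585 n 73 widthpx 23.500000000005343 xr 515.890616364546 562.6232650637387
yaw -7.710902242015208 y at x -26.72716855112902 sd 0.15031164004741615 n 70 widthpx 24.99999999999858 xr 508.11505981688737 554.861924190354
yaw -8.289773588201578 y at x -86.38752703144405 sd 0.1320003851340936 n 154 widthpx 24.549999999998604 xr 499.6926643699813 608.2512126488878
yaw -8.497861378359028 y at x -141.86460581124163 sd 0.14208151405532748 n 171 widthpx 26.500000000000377 xr 494.97365171360957 617.6702701129556
```

```bash
python3 -m pendant '[{"dp":[0.0001,0.001,0],"turn":[0,0,0],"claw":0.01},{"dp":[0.0002,0.0015,0],"turn":[0,0,0],"claw":0.01},{"dp":[0.0002,0.0015,0],"turn":[0,0,0],"claw":0.01}]';python3 o.py
```

```text
t: 5.25
ee_pos: [596.8, -3.6, 187.9]
orientation: [0.214, 3.134, 0.0]
ft_force: [-0.0, -0.5, -1.9]
width: 23.9
5.25 tcp [596.842  -3.551 187.899] [0.214 3.134 0.   ] w 23.86445979171402 F [-0.034 -0.459 -1.921] Fshaker [np.float64(0.03), np.float64(-0.46)] M [0.072 0.049 0.026]
tool y angle 82.1704787896704 tool z [ 0.  0. -1.]
```

```bash
python3 -m pendant '[{"dp":[0.0001,0.0005,0],"turn":[0,0,0],"claw":0.01},{"dp":[0.0001,0.0005,0],"turn":[0,0,0],"claw":0.01}]';python3 o.py;python3 -m pendant '[{"dp":[0.0001,0.0005,0],"turn":[0,0,0],"claw":0.01},{"dp":[0.0001,0.0005,0],"turn":[0,0,0],"claw":0.01}]';python3 o.py
```

```text
t: 5.45
ee_pos: [596.8, -3.1, 187.7]
orientation: [0.215, 3.134, 0.0]
ft_force: [0.0, -0.3, -2.4]
width: 23.7
5.45 tcp [596.832  -3.103 187.719] [0.215 3.134 0.   ] w 23.68068429049642 F [ 0.034 -0.333 -2.397] Fshaker [np.float64(0.08), np.float64(-0.33)] M [ 0.065 -0.048  0.006]
tool y angle 82.16388905674113 tool z [ 0.  0. -1.]
t: 5.65
ee_pos: [596.9, -2.6, 187.7]
orientation: [-0.215, -3.134, 0.0]
ft_force: [-0.1, 0.9, -0.4]
width: 23.9
5.65 tcp [596.903  -2.608 187.667] [-0.215 -3.134  0.   ] w 23.906008776945253 F [-0.087  0.901 -0.351] Fshaker [np.float64(-0.21), np.float64(0.88)] M [ 0.038 -0.03  -0.004]
tool y angle 82.16539074832825 tool z [-0. -0. -1.]
```

```bash
for i in 1; do python3 -m pendant '[{"dp":[0.0001,0.0005,0],"turn":[0,0,0],"claw":0.01},{"dp":[0.0001,0.0005,0],"turn":[0,0,0],"claw":0.01}]';done;python3 o.py|head -1;python3 -m pendant '[{"dp":[0.0001,0.0005,0],"turn":[0,0,0],"claw":0.01},{"dp":[0.0001,0.0005,0],"turn":[0,0,0],"claw":0.01}]';python3 o.py|head -1
```

```text
t: 5.85
ee_pos: [597.0, -2.4, 187.7]
orientation: [-0.214, -3.134, 0.001]
ft_force: [0.5, -2.2, -2.7]
width: 23.9
5.85 tcp [596.972  -2.416 187.693] [-0.214 -3.134  0.001] w 23.875370855745317 F [ 0.495 -2.226 -2.727] Fshaker [np.float64(0.79), np.float64(-2.14)] M [-0.307  0.084  0.153]
t: 6.05
ee_pos: [597.0, -2.3, 187.7]
orientation: [-0.214, -3.134, 0.002]
ft_force: [-1.2, -4.4, -1.5]
width: 23.8
6.05 tcp [597.042  -2.267 187.697] [-0.214 -3.134  0.002] w 23.79812987482345 F [-1.21  -4.369 -1.544] Fshaker [np.float64(-0.6), np.float64(-4.49)] M [-1.095  0.185  0.055]
```

```bash
python3 -m pendant '[{"dp":[0,-0.0002,-0.006],"turn":[0,0,0],"claw":0.01},{"dp":[0,-0.0002,-0.012],"turn":[0,0,0],"claw":0.01},{"dp":[0,-0.0002,-0.018],"turn":[0,0,0],"claw":0.01},{"dp":[0,-0.0002,-0.018],"turn":[0,0,0],"claw":0.01}]';python3 o.py|head -1;python3 -m pendant '[{"dp":[0,0,-0.003],"turn":[0,0,0],"claw":0.01},{"dp":[0,0,-0.006],"turn":[0,0,0],"claw":0.01},{"dp":[0,0,-0.006],"turn":[0,0,0],"claw":0.01}]';python3 o.py|head -1
```

```text
t: 6.45
ee_pos: [597.2, -2.2, 168.7]
orientation: [0.214, 3.134, -0.001]
ft_force: [2.7, -4.6, -7.3]
width: 24.0
6.45 tcp [597.2    -2.222 168.724] [ 0.214  3.134 -0.001] w 24.043493509252404 F [ 2.677 -4.619 -7.312] Fshaker [np.float64(3.28), np.float64(-4.21)] M [-1.236 -0.514  0.208]
t: 6.75
ee_pos: [598.1, -2.3, 165.4]
orientation: [0.214, 3.132, -0.001]
ft_force: [-3.1, -5.5, 11.8]
width: 24.1
6.75 tcp [598.109  -2.291 165.448] [ 0.214  3.132 -0.001] w 24.0610473728616 F [-3.116 -5.455 11.751] Fshaker [np.float64(-2.34), np.float64(-5.83)] M [-1.358  0.638  0.155]
```

```bash
python3 -m pendant '[{"dp":[0,0,0],"turn":[0,0,0],"claw":0.01},{"dp":[0,0,0],"turn":[0,0,0],"claw":0.01}]';python3 o.py;python3 -c "
from h import *
grab('wrist','w5');im=grab('scene','s5')
cv2.imwrite('pics/s5c.png',cv2.resize(np.array(im['pixels'])[160:280,180:300],None,fx=5,fy=5,interpolation=cv2.INTER_CUBIC))"
```

```text
t: 6.95
ee_pos: [598.1, -2.3, 165.5]
orientation: [0.214, 3.132, -0.001]
ft_force: [-2.9, -6.4, 11.5]
width: 23.8
6.95 tcp [598.141  -2.292 165.471] [ 0.214  3.132 -0.001] w 23.760921621460028 F [-2.948 -6.403 11.46 ] Fshaker [np.float64(-2.05), np.float64(-6.75)] M [-1.384  0.701  0.094]
tool y angle 82.17650643947712 tool z [ 0.003 -0.001 -1.   ]
```

View pics/s5c.png

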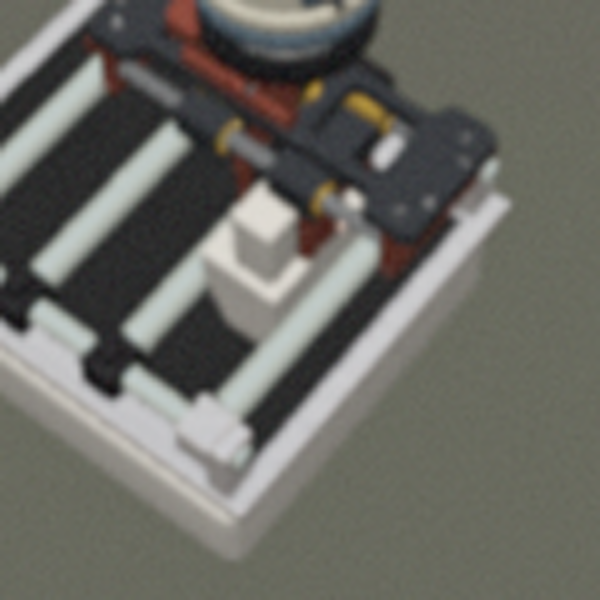

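View pics/w5.png

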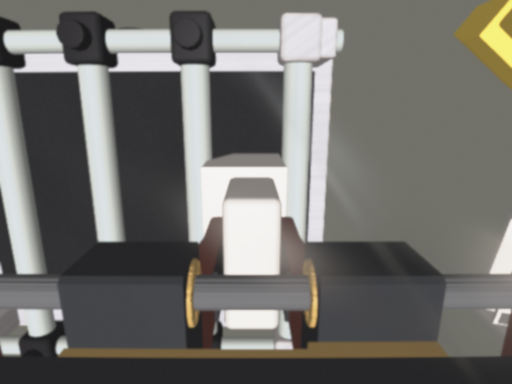

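```bash
python3 -m pendant '[{"dp":[0,-0.0005,-0.002],"turn":[0,0,0],"claw":0.01},{"dp":[0,-0.0005,-0.003],"turn":[0,0,0],"claw":0.01},{"dp":[0,-0.0005,-0.003],"turn":[0,0,0],"claw":0.01}]';python3 o.py|head -1;python3 -m pendant '[{"dp":[0,0,-0.001],"turn":[0,0,0],"claw":0.01},{"dp":[0,0,-0.002],"turn":[0,0,0],"claw":0.01},{"dp":[0,0,-0.002],"turn":[0,0,0],"claw":0.01}]';python3 o.py|head -1;
```

```text
t: 7.35
ee_pos: [598.6, -2.4, 163.1]
orientation: [0.214, 3.131, 0.0]
ft_force: [-2.9, -2.9, 14.5]
width: 24.1
7.35 tcp [598.624  -2.405 163.1  ] [0.214 3.131 0.   ] w 24.129256248891288 F [-2.861 -2.879 14.498] Fshaker [np.float64(-2.44), np.float64(-3.24)] M [-0.998  0.642  0.11 ]
t: 7.65
ee_pos: [598.9, -2.5, 161.1]
orientation: [0.214, 3.13, 0.0]
ft_force: [-2.0, -4.3, 15.1]
width: 23.8
7.65 tcp [598.892  -2.47  161.099] [0.214 3.13  0.   ] w 23.772367156904917 F [-2.044 -4.251 15.131] Fshaker [np.float64(-1.45), np.float64(-4.49)] M [-0.956  0.487  0.111]
```

```bash
python3 -m pendant '[{"dp":[0,0,-0.0015],"turn":[0,0,0],"claw":0.01},{"dp":[0,0,-0.003],"turn":[0,0,0],"claw":0.01},{"dp":[0,0,-0.003],"turn":[0,0,0],"claw":0.01}]';python3 o.py|head -1;python3 -m pendant '[{"dp":[0,0,-0.001],"turn":[0,0,0],"claw":0.01},{"dp":[0,0,-0.002],"turn":[0,0,0],"claw":0.01},{"dp":[0,0,-0.002],"turn":[0,0,0],"claw":0.01}]';python3 o.py|head -1;
```

```text
t: 7.95
ee_pos: [599.0, -2.5, 157.6]
orientation: [0.214, 3.13, 0.0]
ft_force: [-0.2, -3.8, 9.0]
width: 24.0
7.95 tcp [599.031  -2.526 157.557] [0.214 3.13  0.   ] w 24.00913225888843 F [-0.237 -3.784  9.045] Fshaker [np.float64(0.28), np.float64(-3.78)] M [-0.91  -0.016  0.137]
t: 8.25
ee_pos: [599.0, -2.5, 155.5]
orientation: [0.214, 3.13, 0.0]
ft_force: [0.5, -4.0, 8.4]
width: 23.7
8.25 tcp [599.025  -2.49  155.485] [0.214 3.13  0.   ] w 23.69320610045969 F [ 0.48  -4.048  8.408] Fshaker [np.float64(1.03), np.float64(-3.94)] M [-0.894 -0.005  0.152]
```

```bash
python3 -m pendant '[{"dp":[0,0,-0.001],"turn":[0,0,0],"claw":0.01},{"dp":[0,0,-0.002],"turn":[0,0,0],"claw":0.01},{"dp":[0,0,-0.002],"turn":[0,0,0],"claw":0.01}]';python3 o.py|head -1;python3 -m pendant '[{"dp":[0,0,-0.0007],"turn":[0,0,0],"claw":0.01},{"dp":[0,0,-0.0007],"turn":[0,0,0],"claw":0.01}]';python3 o.py|head -1;
```

```text
t: 8.55
ee_pos: [599.0, -2.5, 153.4]
orientation: [0.214, 3.13, 0.0]
ft_force: [0.2, -4.9, 9.2]
width: 24.0
8.55 tcp [598.97   -2.488 153.439] [0.214 3.13  0.   ] w 23.98039148042968 F [ 0.151 -4.948  9.175] Fshaker [np.float64(0.82), np.float64(-4.88)] M [-0.888  0.031  0.155]
t: 8.75
ee_pos: [599.1, -2.5, 153.0]
orientation: [0.214, 3.13, 0.0]
ft_force: [-0.1, -5.5, 11.1]
width: 24.0
8.75 tcp [599.07   -2.497 153.025] [0.214 3.13  0.   ] w 23.992775214673816 F [-0.148 -5.541 11.118] Fshaker [np.float64(0.61), np.float64(-5.51)] M [-0.902  0.159  0.145]
```

```bash
python3 -m pendant '[{"dp":[0,0,-0.0007],"turn":[0,0,0],"claw":0.01},{"dp":[0,0,-0.0007],"turn":[0,0,0],"claw":0.01}]';python3 o.py|head -1;python3 -m pendant '[{"dp":[0,0,-0.0004],"turn":[0,0,0],"claw":0.01},{"dp":[0,0,-0.0004],"turn":[0,0,0],"claw":0.01}]';python3 o.py|head -1;
```

```text
t: 8.95
ee_pos: [599.1, -2.5, 152.9]
orientation: [0.214, 3.13, 0.0]
ft_force: [-2.3, -5.9, 16.3]
width: 24.0
8.95 tcp [599.101  -2.489 152.941] [0.214 3.13  0.   ] w 23.97996923598754 F [-2.318 -5.88  16.265] Fshaker [np.float64(-1.5), np.float64(-6.14)] M [-0.872  0.633  0.084]
t: 9.15
ee_pos: [599.1, -2.5, 152.9]
orientation: [0.214, 3.13, 0.0]
ft_force: [-3.2, -5.6, 19.7]
width: 23.7
9.15 tcp [599.123  -2.486 152.935] [0.214 3.13  0.   ] w 23.723709475670393 F [-3.18  -5.555 19.737] Fshaker [np.float64(-2.39), np.float64(-5.94)] M [-0.818  0.874  0.115]
```

```bash
python3 -m pendant '[{"dp":[0,0,0],"turn":[0,0,0],"claw":0.01},{"dp":[0,0,0],"turn":[0,0,0],"claw":0.01}]';python3 -c "
from h import *
grab('wrist','w6')";
```

```text
t: 9.35
ee_pos: [599.1, -2.5, 152.9]
orientation: [0.214, 3.13, 0.0]
ft_force: [-3.6, -4.2, 18.5]
width: 23.7
```

View pics/w6.png

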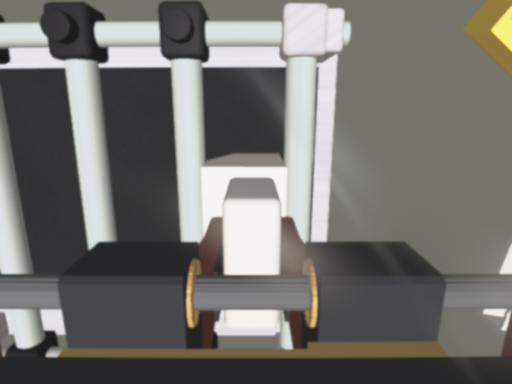

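```bash
python3 wr.py w6 560 300,62,299,180 186,62,191,180 82,62,100,230
```

```text
yaw -6.971057610540544 y at x 28.935348828362265 sd 0.11107620292151314 n 99 widthpx 27.00000000000614 xr 514.93634594868 577.8133747823356
yaw -8.015929369188708 y at x -32.18093532630925 sd 0.09505923929707312 n 99 widthpx 27.499999999998437 xr 506.6802350197964 568.9948489953445
yaw -8.455600730147172 y at x -87.83051350804962 sd 0.09082501758200268 n 161 widthpx 27.499999999998437 xr 498.8608910715508 591.6648887707248
```

```bash
python3 -m pendant '[{"dp":[0,0,0.005],"turn":[0,0,0],"claw":0.01},{"dp":[0,0,0.015],"turn":[0,0,0],"claw":0.01},{"dp":[0,-0.0005,0.035],"turn":[0,0,0],"claw":0.01},{"dp":[0,-0.0005,0.055],"turn":[0,0,0],"claw":0.01},{"dp":[0,-0.0005,0.055],"turn":[0,0,0],"claw":0.01},{"dp":[0,-0.0005,0.055],"turn":[0,0,0],"claw":0.01}]';python3 o.py;python3 -c "
from h import *
grab('wrist','w7')"; python3 wr.py w7 550 296,82,296,150 198,82,200,150 103,82,120,230
```

```text
t: 10.0
ee_pos: [597.0, -2.3, 204.7]
orientation: [0.215, 3.134, 0.001]
ft_force: [0.1, 0.3, -2.2]
width: 23.9
10.0 tcp [596.974  -2.32  204.74 ] [0.215 3.134 0.001] w 23.866518973132646 F [ 0.053  0.326 -2.172] Fshaker [np.float64(0.01), np.float64(0.33)] M [ 0.074 -0.015  0.006]
tool y angle 82.15631311835834 tool z [ 0.     0.001 -1.   ]
yaw -7.548553534734538 y at x 31.69272962832534 sd 0.1465668853823965 n 59 widthpx 17.700000000004025 xr 519.1617302670294 565.0755962061204
yaw -7.9302550999759465 y at x -31.062902490763342 sd 0.131865527423914 n 64 widthpx 21.99999999999875 xr 510.58114390123944 556.4512746195444
yaw -6.202196586247528 y at x -93.04880426193762 sd 0.53399576030802 n 111 widthpx 14.099999999999199 xr 501.51661649160053 608.2571180790624
```

View pics/w7.png

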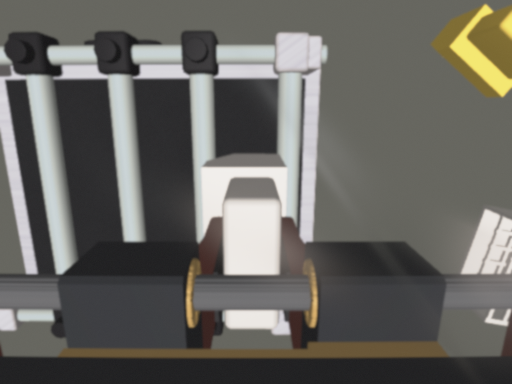

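```bash
python3 wr.py w7 550 289,78,290,150 203,78,205,150 122,78,134,235 40,78,63,260
```

```text
yaw -8.459179141161316 y at x 29.953302033170345 sd 0.14491039474424633 n 61 widthpx 22.500000000005116 xr 516.3248558952656 564.7911232059247
yaw -7.777616610275914 y at x -30.73221799654285 sd 0.15299065411654553 n 69 widthpx 22.999999999998693 xr 507.99856180751266 556.5253831981396
yaw -8.038907990054497 y at x -86.59426006018475 sd 0.14967573317098826 n 139 widthpx 23.39999999999867 xr 500.14716855408614 612.869459684681
yaw -8.051566205391916 y at x -142.46589842320853 sd 0.14155455284597518 n 159 widthpx 25.50000000000037 xr 492.1943133339122 625.9268320054761
```

```bash
python3 -m pendant '[{"dp":[0,0,0],"turn":[0,0,0],"claw":0.01}]' >/dev/null;python3 o.py;python3 -m pendant '[{"dp":[0,0,0],"turn":[0,0,0],"claw":0.01}]' >/dev/null;python3 o.py|head -1
```

```text
10.15 tcp [596.279  -2.589 203.621] [-0.215 -3.132 -0.   ] w 24.038409695137187 F [ 0.133  0.099 -2.377] Fshaker [np.float64(0.12), np.float64(0.12)] M [ 0.036 -0.06  -0.006]
tool y angle 82.1625109595757 tool z [-0.002  0.    -1.   ]
10.25 tcp [596.47   -2.732 203.779] [-0.215 -3.132 -0.   ] w 24.043024617347882 F [ 0.196  0.625 -2.091] Fshaker [np.float64(0.11), np.float64(0.65)] M [ 0.005  0.022 -0.013]
```

```bash
python3 -m pendant '[{"dp":[-0.004,-0.03,0.003],"turn":[0,0,0],"claw":0.01},{"dp":[-0.0082,-0.06,0.003],"turn":[0,0,0],"claw":0.01},{"dp":[-0.0082,-0.06,0.002],"turn":[0,0,0],"claw":0.01},{"dp":[-0.0082,-0.06,0.002],"turn":[0,0,0],"claw":0.01},{"dp":[-0.0082,-0.06,0.002],"turn":[0,0,0],"claw":0.01}]';python3 o.py;python3 -c "
from h import *
grab('wrist','w8')"
```

```text
t: 10.75
ee_pos: [588.8, -62.2, 206.5]
orientation: [-0.215, -3.134, -0.001]
ft_force: [-0.1, -0.2, -1.9]
width: 24.0
10.75 tcp [588.81  -62.231 206.492] [-0.215 -3.134 -0.001] w 24.037423076559893 F [-0.09  -0.192 -1.892] Fshaker [np.float64(-0.06), np.float64(-0.2)] M [ 0.042 -0.017 -0.017]
tool y angle 82.16599022801454 tool z [-0.001  0.    -1.   ]
```

View pics/w8.png

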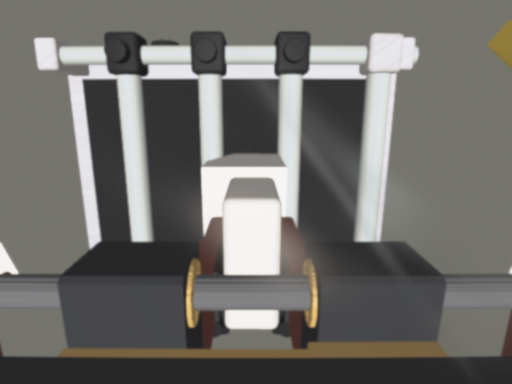

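Centred over lane 2 (bar 1 at column 290, bar 2 at 211). Descend to just between the rods.

```bash
python3 -m pendant '[{"dp":[0,0,-0.006],"turn":[0,0,0],"claw":0.01},{"dp":[0,0,-0.012],"turn":[0,0,0],"claw":0.01},{"dp":[0,0,-0.019],"turn":[0,0,0],"claw":0.01},{"dp":[0,0,-0.019],"turn":[0,0,0],"claw":0.01},{"dp":[0,0,-0.019],"turn":[0,0,0],"claw":0.01}]';python3 o.py|head -1;python3 -m pendant '[{"dp":[0.0001,0.0007,0],"turn":[0,0,0],"claw":0.01},{"dp":[0.0001,0.0007,0],"turn":[0,0,0],"claw":0.01}]'>/dev/null;python3 o.py|head -1
```

```text
t: 11.3
ee_pos: [588.7, -62.8, 187.4]
orientation: [-0.214, -3.133, -0.0]
ft_force: [0.8, 0.4, -2.1]
width: 23.9
11.3 tcp [588.732 -62.752 187.432] [-0.214 -3.133 -0.   ] w 23.853145616943728 F [ 0.798  0.363 -2.102] Fshaker [np.float64(0.74), np.float64(0.47)] M [ 0.054  0.016 -0.038]
11.5 tcp [589.239 -62.129 188.158] [ 0.215  3.134 -0.   ] w 23.400651477894037 F [ 0.011  0.259 -2.959] Fshaker [np.float64(-0.02), np.float64(0.26)] M [ 0.032 -0.004  0.072]
```

```bash
python3 -m pendant '[{"dp":[0,0.0004,0],"turn":[0,0,0],"claw":0.01},{"dp":[0,0.0004,0],"turn":[0,0,0],"claw":0.01}]'>/dev/null;python3 o.py|head -1;python3 -m pendant '[{"dp":[0,0.0003,0],"turn":[0,0,0],"claw":0.01},{"dp":[0,0.0003,0],"turn":[0,0,0],"claw":0.01}]'>/dev/null;python3 o.py|head -1
```

```text
11.7 tcp [589.095 -61.79  188.05 ] [ 0.215  3.134 -0.   ] w 23.907379229820293 F [ 0.524 -0.001 -2.874] Fshaker [np.float64(0.52), np.float64(0.07)] M [ 0.057  0.049 -0.02 ]
11.9 tcp [589.123 -61.681 188.041] [ 0.214  3.134 -0.001] w 23.978405654474752 F [ 0.585 -0.766 -1.272] Fshaker [np.float64(0.68), np.float64(-0.68)] M [-0.203 -0.036  0.02 ]
```

```bash
python3 -m pendant '[{"dp":[-0.0001,-0.0008,-0.005],"turn":[0,0,0],"claw":0.01},{"dp":[-0.0001,-0.0008,-0.012],"turn":[0,0,0],"claw":0.01},{"dp":[-0.0001,-0.0008,-0.018],"turn":[0,0,0],"claw":0.01},{"dp":[-0.0001,-0.0008,-0.018],"turn":[0,0,0],"claw":0.01}]';python3 o.py|head -1;python3 -m pendant '[{"dp":[0,0,-0.0015],"turn":[0,0,0],"claw":0.01},{"dp":[0,0,-0.003],"turn":[0,0,0],"claw":0.01},{"dp":[0,0,-0.003],"turn":[0,0,0],"claw":0.01}]'>/dev/null;python3 o.py|head -1
```

```text
t: 12.3
ee_pos: [589.1, -61.7, 169.2]
orientation: [0.215, 3.134, 0.001]
ft_force: [1.9, 3.1, -4.2]
width: 23.5
12.3 tcp [589.144 -61.723 169.192] [0.215 3.134 0.001] w 23.52330088965015 F [ 1.936  3.052 -4.154] Fshaker [np.float64(1.5), np.float64(3.29)] M [ 0.549 -0.51   0.175]
12.6 tcp [589.543 -61.764 167.92 ] [0.214 3.133 0.001] w 23.835799623619288 F [-1.843  3.134  7.75 ] Fshaker [np.float64(-2.25), np.float64(2.85)] M [0.597 0.282 0.104]
```

```bash
python3 -m pendant '[{"dp":[0,-0.0003,-0.0015],"turn":[0,0,0],"claw":0.01},{"dp":[0,-0.0003,-0.003],"turn":[0,0,0],"claw":0.01},{"dp":[0,-0.0003,-0.003],"turn":[0,0,0],"claw":0.01}]' >/dev/null;python3 o.py|head -1;python3 -m pendant '[{"dp":[0,0,-0.001],"turn":[0,0,0],"claw":0.01},{"dp":[0,0,-0.002],"turn":[0,0,0],"claw":0.01},{"dp":[0,0,-0.002],"turn":[0,0,0],"claw":0.01}]'>/dev/null;python3 o.py|head -1
```

```text
12.9 tcp [590.068 -61.865 165.303] [0.215 3.132 0.002] w 23.824508355530416 F [0.173 5.749 9.721] Fshaker [np.float64(-0.61), np.float64(5.72)] M [0.834 0.079 0.056]
13.2 tcp [590.316 -61.892 163.516] [0.214 3.131 0.002] w 24.219876544228697 F [-0.95   5.334 11.735] Fshaker [np.float64(-1.67), np.float64(5.16)] M [0.803 0.077 0.03 ]
```

```bash
python3 -m pendant '[{"dp":[0,0,-0.001],"turn":[0,0,0],"claw":0.01},{"dp":[0,0,-0.002],"turn":[0,0,0],"claw":0.01},{"dp":[0,0,-0.003],"turn":[0,0,0],"claw":0.01}]' >/dev/null;python3 o.py|head -1;python3 -m pendant '[{"dp":[0,0,-0.001],"turn":[0,0,0],"claw":0.01},{"dp":[0,0,-0.002],"turn":[0,0,0],"claw":0.01},{"dp":[0,0,-0.003],"turn":[0,0,0],"claw":0.01}]'>/dev/null;python3 o.py|head -1
```

```text
13.5 tcp [590.563 -61.955 160.537] [0.214 3.13  0.001] w 23.81055029833554 F [0.789 4.873 8.157] Fshaker [np.float64(0.12), np.float64(4.93)] M [ 0.86  -0.128  0.038]
13.8 tcp [590.091 -61.888 156.64 ] [0.215 3.132 0.002] w 23.926860060169044 F [1.93  5.345 4.294] Fshaker [np.float64(1.18), np.float64(5.56)] M [ 0.976 -0.354  0.119]
```

```bash
python3 -m pendant '[{"dp":[0,0,-0.001],"turn":[0,0,0],"claw":0.01},{"dp":[0,0,-0.002],"turn":[0,0,0],"claw":0.01},{"dp":[0,0,-0.003],"turn":[0,0,0],"claw":0.01},{"dp":[0,0,-0.003],"turn":[0,0,0],"claw":0.01}]' >/dev/null;python3 o.py|head -1;python3 -m pendant '[{"dp":[0,0,-0.0005],"turn":[0,0,0],"claw":0.01},{"dp":[0,0,-0.001],"turn":[0,0,0],"claw":0.01}]'>/dev/null;python3 o.py|head -1
```

```text
14.2 tcp [589.74  -61.84  153.219] [0.215 3.133 0.002] w 23.801729243658013 F [1.963 5.004 3.234] Fshaker [np.float64(1.26), np.float64(5.22)] M [ 1.034 -0.423  0.195]
14.4 tcp [589.807 -61.821 152.923] [0.215 3.133 0.002] w 24.037553865012573 F [ 0.151  5.268 12.956] Fshaker [np.float64(-0.57), np.float64(5.24)] M [1.046 0.258 0.181]
```

```bash
python3 -m pendant '[{"dp":[0,0.0003,0],"turn":[0,0,0],"claw":0.01},{"dp":[0,0.0003,0],"turn":[0,0,0],"claw":0.01}]' >/dev/null;python3 o.py|head -1;python3 -m pendant '[{"dp":[0,0.0003,0],"turn":[0,0,0],"claw":0.01},{"dp":[0,0.0003,0],"turn":[0,0,0],"claw":0.01}]'>/dev/null;python3 o.py|head -1
```

```text
14.6 tcp [589.795 -61.812 152.943] [0.214 3.132 0.001] w 23.828243351673223 F [0.103 4.134 7.603] Fshaker [np.float64(-0.46), np.float64(4.11)] M [0.818 0.109 0.149]
14.8 tcp [589.783 -61.764 152.913] [0.214 3.132 0.   ] w 24.428180760311065 F [-0.154  3.141  7.383] Fshaker [np.float64(-0.58), np.float64(3.09)] M [0.685 0.105 0.11 ]
```

```bash
python3 -m pendant '[{"dp":[0,0.0004,-0.0006],"turn":[0,0,0],"claw":0.01},{"dp":[0,0.0004,-0.0006],"turn":[0,0,0],"claw":0.01}]' >/dev/null;python3 o.py|head -1;python3 -m pendant '[{"dp":[0,0.0003,-0.0003],"turn":[0,0,0],"claw":0.01},{"dp":[0,0.0003,-0.0003],"turn":[0,0,0],"claw":0.01}]'>/dev/null;python3 o.py|head -1
```

```text
15.0 tcp [589.846 -61.736 152.893] [ 0.214  3.132 -0.   ] w 24.09363681700462 F [-2.248  0.999 12.065] Fshaker [np.float64(-2.36), np.float64(0.68)] M [0.484 0.502 0.121]
15.2 tcp [589.882 -61.742 152.911] [ 0.214  3.132 -0.001] w 23.493055513938554 F [-2.648 -0.242 14.126] Fshaker [np.float64(-2.59), np.float64(-0.6)] M [0.262 0.704 0.135]
```

```bash
python3 -m pendant '[{"dp":[0,0.0001,0],"turn":[0,0,0],"claw":0.01},{"dp":[0,0.0001,0],"turn":[0,0,0],"claw":0.01}]' >/dev/null;python3 o.py|head -1;python3 -c "
from h import *
grab('wrist','w9')";python3 -m pendant '[{"dp":[0,0,0.004],"turn":[0,0,0],"claw":0.01},{"dp":[0,0,0.015],"turn":[0,0,0],"claw":0.01},{"dp":[0,-0.0005,0.035],"turn":[0,0,0],"claw":0.01},{"dp":[0,-0.0005,0.055],"turn":[0,0,0],"claw":0.01},{"dp":[0,-0.0005,0.055],"turn":[0,0,0],"claw":0.01},{"dp":[0,-0.0005,0.055],"turn":[0,0,0],"claw":0.01}]';python3 o.py;python3 -c "
from h import *
grab('wrist','w10')"
```

```text
15.4 tcp [589.871 -61.752 152.909] [ 0.214  3.132 -0.001] w 23.718602128384934 F [-3.002 -1.043 14.442] Fshaker [np.float64(-2.83), np.float64(-1.44)] M [0.194 0.693 0.053]
t: 16.05
ee_pos: [588.7, -61.7, 205.9]
orientation: [0.215, 3.134, -0.0]
ft_force: [0.2, -0.5, -3.5]
width: 23.8
16.05 tcp [588.688 -61.673 205.873] [ 0.215  3.134 -0.   ] w 23.80983374615518 F [ 0.155 -0.462 -3.52 ] Fshaker [np.float64(0.22), np.float64(-0.44)] M [ 0.052  0.016 -0.004]
tool y angle 82.15860809688026 tool z [ 0. -0. -1.]
```

View pics/w10.png

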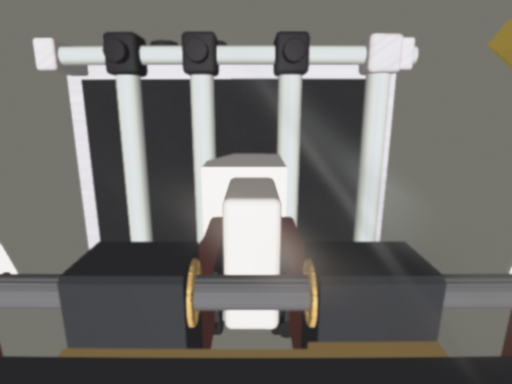

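```bash
python3 wr.py w10 540 377,78,368,235 290,78,291,150 203,78,206,150 129,78,140,235;python3 wr.py w8 540 377,78,368,235 290,78,291,150
```

```text
yaw -5.913403073612413 y at x 31.60090167794985 sd 0.4969024928149334 n 142 widthpx 26.00000000000591 xr 516.1290578525454 629.696409877656
yaw -8.045797548091112 y at x -28.933646044522057 sd 0.1614925391731244 n 68 widthpx 22.500000000005116 xr 507.93034013175 556.6776641323843
yaw -8.023556116207159 y at x -89.92477822443807 sd 0.14808029702745984 n 66 widthpx 22.999999999998693 xr 499.5899141721621 548.3068262907321
yaw -7.8980715436081335 y at x -140.94961631393508 sd 0.14909736886720842 n 132 widthpx 22.999999999998693 xr 492.4458285779149 605.7341228216246
yaw -5.956913951902028 y at x 31.541225843782335 sd 0.4950943390287119 n 140 widthpx 25.500000000005798 xr 516.1675764541686 630.0369737147828
yaw -8.018976791834113 y at x -29.083459060483563 sd 0.1483963259623 n 69 widthpx 22.500000000005116 xr 508.0581919444712 556.8953208495409
```

```bash
python3 -m pendant '[{"dp":[-0.004,-0.03,0.002],"turn":[0,0,0],"claw":0.01},{"dp":[-0.0084,-0.0611,0.002],"turn":[0,0,0],"claw":0.01},{"dp":[-0.0084,-0.0611,0],"turn":[0,0,0],"claw":0.01},{"dp":[-0.0084,-0.0611,0],"turn":[0,0,0],"claw":0.01},{"dp":[-0.0084,-0.0611,0],"turn":[0,0,0],"claw":0.01}]' >/dev/null;python3 o.py;python3 -c "
from h import *
grab('wrist','w11')"
```

```text
16.6 tcp [ 580.028 -122.136  205.036] [-0.215 -3.133 -0.001] w 23.696149537149275 F [ 0.88   0.602 -1.836] Fshaker [np.float64(0.79), np.float64(0.72)] M [ 0.029 -0.051  0.021]
tool y angle 82.1625116439738 tool z [-0.002  0.001 -1.   ]
```

View pics/w11.png

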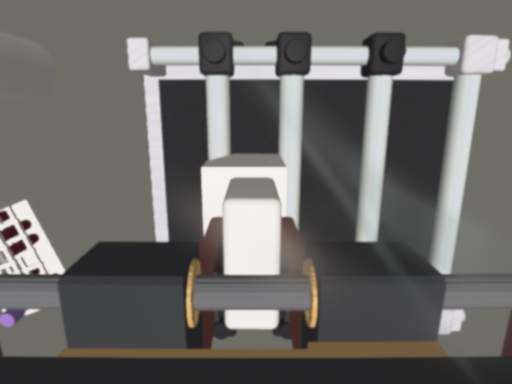

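```bash
python3 wr.py w11 540 378,78,370,235 291,78,292,150 218,78,221,150;python3 -m pendant '[{"dp":[0,0,-0.006],"turn":[0,0,0],"claw":0.01},{"dp":[0,0,-0.01],"turn":[0,0,0],"claw":0.01},{"dp":[0,0,-0.013],"turn":[0,0,0],"claw":0.01},{"dp":[0,0,-0.013],"turn":[0,0,0],"claw":0.01}]'>/dev/null;python3 o.py|head -1
```

```text
yaw -7.7896192096753225 y at x -28.468279866248785 sd 0.15693012670274978 n 138 widthpx 23.00000000000523 xr 507.56764183182395 620.4558715133637
yaw -8.099600015559545 y at x -89.611454251867 sd 0.12600383404892218 n 69 widthpx 22.900000000005207 xr 499.3597899609283 547.8946178018613
yaw -7.61844662372618 y at x -140.50205641074058 sd 0.14145969129282276 n 59 widthpx 22.999999999998693 xr 492.40036660745557 540.9398938342922
17.05 tcp [ 580.136 -122.42   192.238] [-0.214 -3.133 -0.   ] w 23.76921834991177 F [-0.806  0.071 -2.9  ] Fshaker [np.float64(-0.81), np.float64(-0.04)] M [0.005 0.05  0.   ]
```

```bash
python3 -m pendant '[{"dp":[0.0001,0.0004,-0.002],"turn":[0,0,0],"claw":0.01},{"dp":[0.0001,0.0009,-0.004],"turn":[0,0,0],"claw":0.01},{"dp":[0.0001,0.0009,-0.004],"turn":[0,0,0],"claw":0.01}]'>/dev/null;python3 o.py|head -1;python3 -m pendant '[{"dp":[0.0001,0.0004,0],"turn":[0,0,0],"claw":0.01},{"dp":[0.0001,0.0004,0],"turn":[0,0,0],"claw":0.01}]'>/dev/null;python3 o.py|head -1
```

```text
17.35 tcp [ 580.479 -121.789  188.731] [-0.215 -3.134 -0.   ] w 23.693869760308328 F [-0.957 -0.706 -2.43 ] Fshaker [np.float64(-0.85), np.float64(-0.83)] M [-0.028  0.012  0.051]
17.55 tcp [ 580.764 -121.468  189.083] [0.215 3.134 0.   ] w 23.9007739422651 F [-1.037  0.393 -2.698] Fshaker [np.float64(-1.08), np.float64(0.25)] M [ 0.002 -0.006 -0.009]
```

```bash
python3 -m pendant '[{"dp":[0,0.0003,0],"turn":[0,0,0],"claw":0.01},{"dp":[0,0.0003,0],"turn":[0,0,0],"claw":0.01}]'>/dev/null;python3 o.py|head -1;python3 -m pendant '[{"dp":[0,0.0003,0],"turn":[0,0,0],"claw":0.01},{"dp":[0,0.0003,0],"turn":[0,0,0],"claw":0.01}]'>/dev/null;python3 o.py|head -1
```

```text
17.75 tcp [ 580.753 -121.18   189.06 ] [ 0.215  3.134 -0.   ] w 24.05411438172039 F [-0.036  0.42  -2.727] Fshaker [np.float64(-0.09), np.float64(0.41)] M [-0.01  -0.009  0.045]
17.95 tcp [ 580.757 -120.998  189.044] [ 0.214  3.134 -0.   ] w 23.9018015388182 F [ 0.235  0.503 -2.749] Fshaker [np.float64(0.16), np.float64(0.53)] M [-0.16  -0.001  0.019]
```

```bash
python3 -m pendant '[{"dp":[-0.0001,-0.0009,-0.003],"turn":[0,0,0],"claw":0.01},{"dp":[-0.0001,-0.0009,-0.006],"turn":[0,0,0],"claw":0.01},{"dp":[-0.0001,-0.0009,-0.009],"turn":[0,0,0],"claw":0.01}]'>/dev/null;python3 o.py|head -1;python3 -m pendant '[{"dp":[0,0,-0.0015],"turn":[0,0,0],"claw":0.01},{"dp":[0,0,-0.003],"turn":[0,0,0],"claw":0.01},{"dp":[0,0,-0.003],"turn":[0,0,0],"claw":0.01}]'>/dev/null;python3 o.py|head -1
```

```text
18.25 tcp [ 581.16  -121.16   180.574] [0.215 3.133 0.002] w 23.77092855713848 F [-2.011  4.027 10.85 ] Fshaker [np.float64(-2.54), np.float64(3.72)] M [0.859 0.435 0.158]
18.55 tcp [ 581.604 -121.19   178.353] [0.214 3.132 0.001] w 23.881520072702216 F [-0.288  4.589  8.985] Fshaker [np.float64(-0.91), np.float64(4.51)] M [0.791 0.272 0.169]
```

```bash
python3 -m pendant '[{"dp":[0,-0.0002,-0.0015],"turn":[0,0,0],"claw":0.01},{"dp":[0,-0.0002,-0.003],"turn":[0,0,0],"claw":0.01},{"dp":[0,-0.0002,-0.0045],"turn":[0,0,0],"claw":0.01},{"dp":[0,-0.0002,-0.006],"turn":[0,0,0],"claw":0.01}]'>/dev/null;python3 o.py|head -1;python3 -m pendant '[{"dp":[0,0,-0.0015],"turn":[0,0,0],"claw":0.01},{"dp":[0,0,-0.003],"turn":[0,0,0],"claw":0.01},{"dp":[0,0,-0.0045],"turn":[0,0,0],"claw":0.01},{"dp":[0,0,-0.006],"turn":[0,0,0],"claw":0.01}]'>/dev/null;python3 o.py|head -1
```

```text
18.95 tcp [ 582.37  -121.339  173.019] [0.214 3.13  0.001] w 23.71999192304967 F [-0.76   5.164 12.339] Fshaker [np.float64(-1.46), np.float64(5.01)] M [0.943 0.097 0.03 ]
19.35 tcp [ 582.75  -121.356  167.167] [0.214 3.129 0.001] w 24.175512059571684 F [ 1.429  5.134 12.392] Fshaker [np.float64(0.72), np.float64(5.28)] M [0.941 0.018 0.035]
```

```bash
python3 -m pendant '[{"dp":[0,0,-0.0015],"turn":[0,0,0],"claw":0.01},{"dp":[0,0,-0.003],"turn":[0,0,0],"claw":0.01},{"dp":[0,0,-0.0045],"turn":[0,0,0],"claw":0.01},{"dp":[0,0,-0.006],"turn":[0,0,0],"claw":0.01}]'>/dev/null;python3 o.py|head -1;python3 -m pendant '[{"dp":[0,0,-0.001],"turn":[0,0,0],"claw":0.01},{"dp":[0,0,-0.002],"turn":[0,0,0],"claw":0.01},{"dp":[0,0,-0.003],"turn":[0,0,0],"claw":0.01},{"dp":[0,0,-0.004],"turn":[0,0,0],"claw":0.01}]'>/dev/null;python3 o.py|head -1
```

```text
19.75 tcp [ 582.814 -121.363  161.024] [0.214 3.129 0.001] w 24.00359587670448 F [0.615 5.719 8.811] Fshaker [np.float64(-0.17), np.float64(5.75)] M [ 0.891 -0.242  0.108]
20.15 tcp [ 582.105 -121.263  155.911] [0.214 3.131 0.001] w 23.958529123949578 F [2.437 4.672 4.082] Fshaker [np.float64(1.78), np.float64(4.96)] M [ 0.952 -0.339  0.154]
```

```bash
python3 -m pendant '[{"dp":[0,0,-0.001],"turn":[0,0,0],"claw":0.01},{"dp":[0,0,-0.002],"turn":[0,0,0],"claw":0.01},{"dp":[0,0,-0.0025],"turn":[0,0,0],"claw":0.01},{"dp":[0,0,-0.0025],"turn":[0,0,0],"claw":0.01}]'>/dev/null;python3 o.py|head -1;python3 -m pendant '[{"dp":[0,0,-0.001],"turn":[0,0,0],"claw":0.01},{"dp":[0,0,-0.001],"turn":[0,0,0],"claw":0.01}]'>/dev/null;python3 o.py|head -1
```

```text
20.55 tcp [ 581.818 -121.209  153.168] [0.214 3.132 0.002] w 23.953980896624874 F [2.689 4.906 3.572] Fshaker [np.float64(2.0), np.float64(5.23)] M [ 0.895 -0.323  0.109]
20.75 tcp [ 581.9   -121.217  152.903] [0.214 3.132 0.002] w 23.743258166731593 F [0.578 4.608 9.472] Fshaker [np.float64(-0.06), np.float64(4.64)] M [1.034 0.2   0.111]
```

On the deck. Press slightly more and bring the flat face gently to bar 2.

```bash
python3 -m pendant '[{"dp":[0,0.0003,-0.0006],"turn":[0,0,0],"claw":0.01},{"dp":[0,0.0006,-0.0006],"turn":[0,0,0],"claw":0.01},{"dp":[0,0.0006,-0.0006],"turn":[0,0,0],"claw":0.01}]'>/dev/null;python3 o.py|head -1;python3 -m pendant '[{"dp":[0,0.0003,-0.0003],"turn":[0,0,0],"claw":0.01},{"dp":[0,0.0004,-0.0003],"turn":[0,0,0],"claw":0.01}]'>/dev/null;python3 o.py|head -1
```

```text
21.05 tcp [ 581.965 -121.185  152.908] [0.214 3.131 0.   ] w 23.7924699917925 F [-1.509  2.854 12.737] Fshaker [np.float64(-1.88), np.float64(2.62)] M [0.711 0.588 0.095]
21.25 tcp [ 581.985 -121.162  152.9  ] [ 0.214  3.131 -0.001] w 24.326169921154495 F [-2.943  1.005 15.341] Fshaker [np.float64(-3.05), np.float64(0.59)] M [0.435 0.792 0.027]
```

```bash
python3 -m pendant '[{"dp":[0,0.0003,0],"turn":[0,0,0],"claw":0.01},{"dp":[0,0.0003,0],"turn":[0,0,0],"claw":0.01},{"dp":[0,0.0003,0],"turn":[0,0,0],"claw":0.01}]'>/dev/null;python3 o.py|head -1;python3 -m pendant '[{"dp":[0,0,0.004],"turn":[0,0,0],"claw":0.01},{"dp":[0,0,0.015],"turn":[0,0,0],"claw":0.01},{"dp":[0,-0.0005,0.035],"turn":[0,0,0],"claw":0.01},{"dp":[0,-0.0005,0.055],"turn":[0,0,0],"claw":0.01},{"dp":[0,-0.0005,0.085],"turn":[0,0,0],"claw":0.01},{"dp":[0,-0.0005,0.085],"turn":[0,0,0],"claw":0.01},{"dp":[0,-0.0005,0.085],"turn":[0,0,0],"claw":0.01}]';python3 o.py;python3 -c "
from h import *
grab('wrist','w12')"
```

```text
21.55 tcp [ 581.994 -121.142  152.893] [ 0.214  3.131 -0.001] w 24.09712307567949 F [-2.344  1.004 15.336] Fshaker [np.float64(-2.46), np.float64(0.68)] M [0.312 0.773 0.112]
t: 22.25
ee_pos: [580.6, -121.1, 235.8]
orientation: [0.215, 3.134, 0.0]
ft_force: [0.5, -0.8, -1.3]
width: 24.1
22.25 tcp [ 580.566 -121.091  235.797] [0.215 3.134 0.   ] w 24.050052885574924 F [ 0.504 -0.765 -1.253] Fshaker [np.float64(0.6), np.float64(-0.69)] M [-0.009 -0.009  0.035]
tool y angle 82.15679126748287 tool z [ 0.001 -0.    -1.   ]
```

View pics/w12.png

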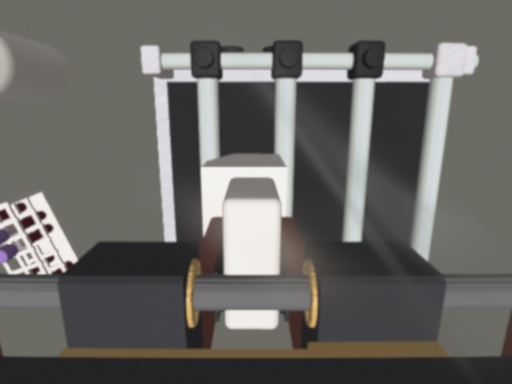

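```bash
python3 wr.py w12 545 439,80,427,235 364,80,355,235 285,80,286,150 207,80,210,150; python3 -c "
from h import *
grab('top','t12')
for u in(0,):
    im=load('top0');print(onz(im,[[184,205],[161,235]],0))"
```

```text
yaw -7.52705674065118 y at x 31.310190774728426 sd 0.1960120592671436 n 128 widthpx 21.400000000004866 xr 515.1987064043492 641.6535086789943
yaw -7.918859179313622 y at x -29.21945681832232 sd 0.14920168088428845 n 131 widthpx 20.000000000004547 xr 507.11256755627676 633.0887056250798
yaw -8.111824915877737 y at x -90.22647655612153 sd 0.16654862816616706 n 56 widthpx 20.000000000004547 xr 498.87711717834395 552.29158521607
yaw -7.929469722855827 y at x -151.07091126155711 sd 0.18795349020483726 n 61 widthpx 19.999999999998863 xr 490.60905745373725 544.0372404104548
[[516.46719973 240.04908644   0.        ]
 [417.05976923 320.26340916   0.        ]]
```

```bash
python3 -m pendant '[{"dp":[-0.02,0.04,0],"turn":[0,0,0],"claw":0.01},{"dp":[-0.045,0.08,0],"turn":[0,0,0],"claw":0.01},{"dp":[-0.07,0.12,0],"turn":[0,0,0],"claw":0.01},{"dp":[-0.1,0.16,0],"turn":[0,0,0],"claw":0.01},{"dp":[-0.125,0.2,0],"turn":[0,0,0],"claw":0.01},{"dp":[-0.15,0.241,0],"turn":[0,0,0],"claw":0.01},{"dp":[-0.15,0.241,0],"turn":[0,0,0],"claw":0.01},{"dp":[-0.15,0.241,-0.02],"turn":[0,0,0],"claw":0.01}]';python3 -m pendant '[{"dp":[0,0,-0.04],"turn":[0,0,0],"claw":0.01},{"dp":[0,0,-0.08],"turn":[0,0,0],"claw":0.01},{"dp":[0,0,-0.12],"turn":[0,0,0],"claw":0.01},{"dp":[0,0,-0.145],"turn":[0,0,0],"claw":0.01},{"dp":[0,0,-0.15],"turn":[0,0,0],"claw":0.01},{"dp":[0,0,-0.15],"turn":[0,0,0],"claw":0.01},{"dp":[0,0,-0.15],"turn":[0,0,0],"claw":0.01}]';python3 o.py
```

```text
t: 23.15
ee_pos: [431.1, 121.3, 216.3]
orientation: [0.209, 3.132, 0.001]
ft_force: [0.5, 0.5, -2.8]
width: 24.0
t: 23.85
ee_pos: [431.4, 119.8, 66.3]
orientation: [0.215, 3.133, 0.0]
ft_force: [1.1, -0.5, -2.1]
width: 23.8
23.85 tcp [431.353 119.825  66.281] [0.215 3.133 0.   ] w 23.817879155686764 F [ 1.065 -0.509 -2.116] Fshaker [np.float64(1.12), np.float64(-0.36)] M [ 0.008 -0.02  -0.015]
tool y angle 82.15260882584397 tool z [ 0.001  0.    -1.   ]
```

```bash
python3 -m pendant '[{"dp":[0,0,-0.004],"turn":[0,0,0],"claw":0.01},{"dp":[0,0,-0.007],"turn":[0,0,0],"claw":0.01},{"dp":[0,0,-0.008],"turn":[0,0,0],"claw":0.01},{"dp":[0,0,-0.0085],"turn":[0,0,0],"claw":0.01},{"dp":[0,0,-0.0085],"turn":[0,0,0],"claw":0.01}]'>/dev/null;python3 o.py
```

```text
24.35 tcp [430.919 119.934  57.885] [0.214 3.133 0.   ] w 23.72989360633073 F [-2.369 -0.534  7.131] Fshaker [np.float64(-2.27), np.float64(-0.85)] M [-0.195  0.331  0.01 ]
tool y angle 82.17028454864523 tool z [ 0.001  0.    -1.   ]
```

```bash
python3 -m pendant '[{"dp":[0,0,0.0008],"turn":[0,0,0],"claw":0.01},{"dp":[0,0,0.0008],"turn":[0,0,0],"claw":0.06},{"dp":[0,0,0.0008],"turn":[0,0,0],"claw":0.06},{"dp":[0,0,0.0008],"turn":[0,0,0],"claw":0.06},{"dp":[0,0,0.0008],"turn":[0,0,0],"claw":0.06},{"dp":[0,0,0.0008],"turn":[0,0,0],"claw":0.06}]';python3 o.py
```

```text
t: 24.95
ee_pos: [430.6, 119.8, 57.9]
orientation: [0.215, 3.134, -0.0]
ft_force: [-0.0, -0.3, -0.2]
width: 58.9
24.95 tcp [430.634 119.84   57.863] [ 0.215  3.134 -0.   ] w 58.90901849584143 F [-0.03  -0.284 -0.23 ] Fshaker [np.float64(0.01), np.float64(-0.29)] M [-0.007  0.005 -0.028]
tool y angle 82.16491975320847 tool z [ 0. -0. -1.]
```

```bash
python3 -m pendant '[{"dp":[0,0,0.02],"turn":[0,0,0],"claw":0.06},{"dp":[0,0,0.06],"turn":[0,0,0],"claw":0.06},{"dp":[0,0,0.11],"turn":[0,0,0],"claw":0.06},{"dp":[0,0,0.16],"turn":[0,0,0],"claw":0.06},{"dp":[0,0,0.2],"turn":[0,0,0],"claw":0.06},{"dp":[0.03,-0.04,0.22],"turn":[0,0,0],"claw":0.06},{"dp":[0.06,-0.08,0.22],"turn":[0,0,0],"claw":0.06},{"dp":[0.09,-0.12,0.22],"turn":[0,0,0],"claw":0.06}]';python3 -m pendant '[{"dp":[0.04,-0.03,0],"turn":[0,0,0],"claw":0.06},{"dp":[0.08,-0.06,0],"turn":[0,0,0],"claw":0.06},{"dp":[0.12,-0.12,0],"turn":[0,0,0],"claw":0.0878},{"dp":[0.12,-0.16,0],"turn":[0,0,0],"claw":0.0878},{"dp":[0.12,-0.16,0],"turn":[0,0,0],"claw":0.0878},{"dp":[0.12,-0.16,0],"turn":[0,0,0],"claw":0.0878},{"dp":[0.12,-0.16,0],"turn":[0,0,0],"claw":0.0878}]';python3 -c "
from h import *
grab('wrist','w13');im=grab('scene','s13');grab('top','t13')"
```

```text
t: 25.75
ee_pos: [519.7, 1.6, 279.4]
orientation: [0.212, 3.131, 0.0]
ft_force: [0.5, 0.3, -0.4]
width: 60.1
t: 26.45
ee_pos: [637.8, -156.4, 277.5]
orientation: [-0.215, -3.133, -0.001]
ft_force: [-0.7, 0.3, -0.2]
width: 87.7
```

View pics/w13.png

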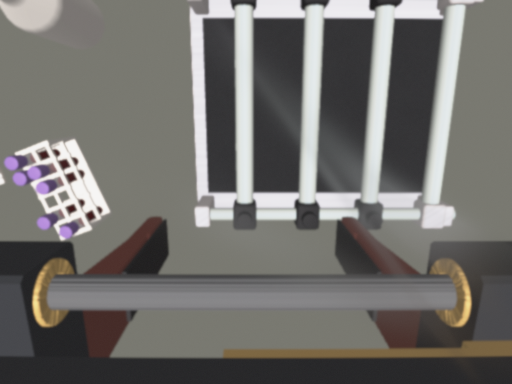

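View pics/s13.png

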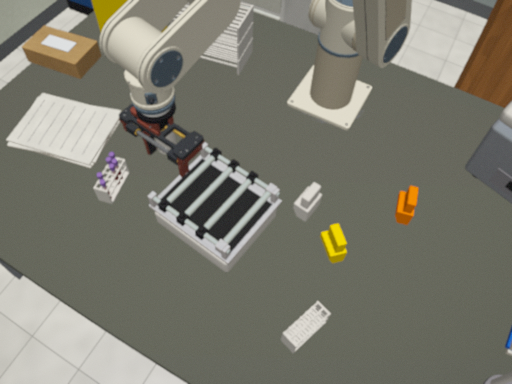

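```bash
python3 wr.py w13 590 453,15,433,190 384,15,371,190 313,15,309,190 244,15,245,190; python3 o.py
```

```text
yaw -7.820475109978351 y at x 25.348553603912165 sd 0.20129897598871244 n 142 widthpx 19.100000000004343 xr 519.7874351408386 672.9286409720739
yaw -7.78444123844612 y at x -35.27412565169012 sd 0.21549049877386117 n 151 widthpx 18.500000000004206 xr 511.90209377906615 664.6474824290505
yaw -7.913109235327202 y at x -96.18256689772535 sd 0.16837200651647577 n 143 widthpx 17.50000000000398 xr 503.898433662909 656.2943212689823
yaw -7.862977150765592 y at x -157.00600512064437 sd 0.1502898875388081 n 159 widthpx 17.39999999999901 xr 495.70384239659177 647.9391900937267
26.6 tcp [ 638.156 -155.626  278.131] [-0.212 -3.134 -0.   ] w 88.12499249186543 F [-0.159 -0.001  0.479] Fshaker [np.float64(-0.16), np.float64(-0.02)] M [ 0.058 -0.028  0.004]
tool y angle 82.25936192716468 tool z [ 0.  0. -1.]
```

```bash
python3 -c "
from h import *
print(ctrl.close_job())"
```

```text
the job is handed in; nothing more can be done
None
```

I set the three lanes in order with the white block, then stood it on the counter, let go, and handed the job in at about 27 s. No verdict is reported.

- **Lane widths:** the last wrist picture gave 60.05, 60.3 and 60.25 mm between rod axes, against 60 ± 1.2 mm. When the block was brought up against bars 1 and 2, they stood about 60.0 and 119.9 mm from the fixed end bar.
- **Pressing down:** in each lane the block stopped at the same height, with TCP z at 152.9 mm. That agrees with the deck's 95 mm to about 0.1 mm. By the rise in vertical force, the block pressed the deck with roughly 10 N.
- **Side force:** the push on the fixed end bar in lane 1 was an estimated 10–15 N. In lanes 2 and 3 I let the arm take most of bar 2's and bar 3's resistance, so bars 1 and 2 were pressed only lightly.
- **Finish:** the block stands upright on the counter near (430, 120) mm in the last scene picture, and the gripper is open and clear. The racks and bottle look unmoved, though I did not measure their positions again.
- **Less certain:** in lane 3 the net sideways force was still slightly outward (+0.7 N). Contact with bar 2 there is inferred from the block's position and the rubbing force; I did not measure it directly. The picture widths for lanes 2 and 3 also read up to 0.4 mm wide from one view to another.

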